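# Open the child-locked knife drawer of the bread bin

## Robot

A 6-joint arm with a two-finger parallel gripper is mounted at the origin on the work surface. World frame = base frame: x ahead of the robot, y to its left, z up, the work surface at z = 0. Lengths are in m, angles in rad, forces in N, time in s.
With the tool pointing down it reaches from about 0.325 to 0.85 m from the base axis. Payload 15.5 kg.
Tool frame: the origin (TCP) lies midway between the tips of the shut fingers; the grasp point (between the pads) lies 19 mm behind it; z points along the fingers, y is the direction in which the jaws open and shut (so a half turn about z gives the same grasp; the last joint's range is limited). The gripper opens to 91 mm and grips with 3 to 60 N. Pads are 32 mm wide; open, the fingers measure 118 mm over their backs; the gripper's body (76 mm by 178 mm) begins 60 mm behind the grasp point.
Start: joints at [1.095, 0.494, 1.345, -0, 1.302, -0.096], TCP at [0.232, 0.58, 0.214] pointing down, gripper open.
Joint ranges: [-2.91, 2.91], [-0.82, 2.16], [0.22, 2.67], [-1.22, 4.37], [0.12, 2.79], [-3.08, 3.08]. Speed limits (rad/s): [1.89, 1.89, 2.57, 3.01, 3.01, 3.01].

## Interface

Orientations are given as a unit quaternion [w, x, y, z].
In Python, from rig import r gives the robot as it stands.
- The arm moves only by the tool servo_tool, never from a script. Its arguments are lists of equal length, an entry for each row: "xyz": the shift along the tool's x, y, z in m, a list of three; "rotation": the turn, a rotation vector about the tool's x, y, z in rad, a list of three; "fingers": the opening, from -1 (shut) to 1 (fully open), so that 0 is half open. In form: {"xyz": [[tx, ty, tz], ...], "rotation": [[rx, ry, rz], ...], "fingers": [fingers, ...]}. A call has 1 to 5 rows; each row shifts and turns the pose as measured when the row begins, along the tool's axes as they then stand; what a row does not reach is not made up. A row lasts 1/8 s, in which the tool goes at most 62.5 mm and 10.7 degrees, less where a joint would pass 70% of its speed; a pose out of reach is approached as far as the arm can. A call is refused whole if a number of a shift passes 0.0625 or a number of a turn 0.188, either way. A call with a gripper value outside its range is refused whole. The fingers move at their own pace and stop on an object; "force" is the grip in N (left out, the last holds). Time passes only in rows, so rows that do not move let the fingers close. It gives the time, the measured TCP pose, the force and the opening at its end, in the units of the state.
- r.observe(): the state, without advancing time (a new reading comes with each control period).
- r.get_image(name): name is "side" or "top" or "wrist"; returns (picture, depth): 420x560x3 uint8, blue, green, red; 420x560 float32, m along the optical axis (not along the pixel's ray), 0 where there is no reading.
- r.camera_model(name): a dict with "fx", "fy", "cx", "cy" (pixels), "rvec" (rotation vector, rad) and "tvec" (3), from world to camera coordinates, as OpenCV has them. Camera axes: x right, y down, z forward; pixel columns grow to the right and rows downward; lengths in m; the calibration is good to about 2 mm. A picture is of the moment at which its call begins: read the wrist's pose just before it. camera_model takes no time and is no camera call; for the wrist camera it gives the pose at the moment of the call.
- r.finish_job(): hands the job in, once; it reports no verdict.
Trained networks look in the newest picture that a camera, given by its name, has taken for a name from the list of things; names that differ only in an ending like _2 or _b are one class to them, and where a whole thing is asked for, a point or a joint stands for the part that bears it (a point fixed in the world has none). Each returns a list of dicts, best first, with "score" (0 to 1); they miss things now and then, are a little off and sometimes report something else, mostly with a low value. They report only what shows in the picture. A call takes as long as a camera call.
- r.trace(target, camera): "mask" (420x560 bool, what is visible of it) and "xy" ([column, row] in pixels, amid what is visible of it).
The state is a dict: "time_s": time; "qpos": joint angles; "qd": joint speeds; "tau": joint torques, N m; "ee_pos": TCP position; "eef_rot": TCP orientation; "ft_force": force on the tool from outside, world axes, zero at the start; "torque": the same for the moment, N m; "finger_gap": finger opening in m.
Only numpy, scipy, OpenCV 4.12 (cv2) and the standard library are available. Lean on these libraries where they do the work, as an engineer would, in place of code of your own. Each camera call takes 0.05 s, during which the arm holds its last target.

## Task

Open the knife drawer under the bread bin: slide the child-lock tab on the sloping rail fully aside, press the button it was blocking until the drawer springs ajar, then draw the drawer out to its stop. Go gently, without forcing the tab, the button or the drawer, and leave the kettle, sugar bowl, rolling pin and tongs where they are.

Things in the scene. Friction and masses are not known exactly. Their poses are not given: they have to be found in the camera images.
- bread_bin: Wooden bread bin over a knife drawer, fixed to the counter: 280 mm deep (x), 360 wide (y), 240 high. Origin: centre of its underside; x points front to back (away from its user), y to the left of one facing its front, z up. Drawer face: plane x = -140 when shut. A rail slopes up and back from it at 40 degrees, x -140, z 95 to x -97, z 131; there an upright slatted front begins.
- tab (a joint): Child-lock tab on the sloping rail, in m: 0 = locked (the end of its plate lies under the button's cap), 0.020 = fully aside at its stop. Slides along the rail towards the bin's +y, away from the button, and stays where it is left; starts at 0 to 0.003. Friction about 2.5 N.
- lug (a point): Centre of the top of the tab's thumb lug: 10 mm thick along the slide (y), 26 mm along x, standing 15 mm above the tab's plate (plate top 11, guide strips beside it 12, lug top 26 mm above the rail). z = outward normal of the sloping rail, y = the way the tab slides aside, x = up the slope. Locked, it is 66 mm along y from the button's axis: 48 mm of free plate lie between cap and lug.
- button (a joint): Push button on the sloping rail, in m, 0 = up; moves square into the rail, springs back up. Locked, it gives 1 to 2 mm. Freed (tab 0.009 or more aside), it has slack that differs every time (0 to 7 mm, about 2 N); then it meets the catch, lets the drawer go 3 mm further on and ends at a solid stop 1 mm after that: 4 to 11 mm in all, about 5.5 N there.
- button_top (a point): Centre of the top of the button's round cap (26 mm across, 10 mm thick), 22 mm above the sloping rail when up. Axes as point lug: z = outward normal of the rail. The bin's top board (underside 226 mm above the counter) overhangs to 14 mm behind this point: an upright gripper body does not fit under it, so come square to the rail, leaning back towards the bin's front.
- drawer (a joint): Knife drawer, in m: 0 = shut and held by the catch, 0.130 = out at its stop. It slides out along the bin's -x. When the button lets go, a spring behind it pushes it 30 to 45 mm out; from there it slides with about 1.5 N of friction.
- handle (a point): Centre of the drawer's bow handle, a steel bar 10 mm thick and 120 mm long along the bin's y, at z 70 mm above the counter; its axis is 40 mm in front of the drawer's front face, leaving 35 mm clear between bar and face (at both ends the bar runs back to the face). Axes as bread_bin; it moves with the drawer.
- kettle: Red enamel kettle, 200 mm across, 215 mm high with its bail handle and a spout along its own +x (to 150 mm from the axis). Origin: centre of its underside. Bystander.
- sugar_bowl: White ceramic sugar bowl with a steel flip-top lid, 100 mm across, 81 mm high. Origin: centre of its underside. Bystander.
- rolling_pin: Wooden rolling pin lying on the counter, 54 mm thick, 374 mm long along its own x. Origin: on the counter under its middle. Bystander.
- tongs: Steel spring-loaded kitchen tongs lying flat, 270 mm long along their own x, 26 mm high. Origin: on the counter under their middle. Bystander.

How it is judged:
On the way, in this order (a step that is already met when the one before it is completed fails the run):
1. the child-lock tab is slid aside while the drawer is still shut (value of joint tab above 0.016 m and value of joint drawer below 0.004 m), for 0.1 s.
2. the freed button is pressed in and lets the drawer go (value of joint button above 0.002 m and value of joint drawer above 0.004 m), for 0.02 s.
At the end, for the whole second after the job is handed in: The drawer stands out at its stop (within 5 mm of it) and at rest, the tab is still aside (at least 14 of its 20 mm) and the button is back up (within 2 mm) (value of joint drawer above 0.125 m and velocity of joint drawer between -0.01 and 0.01 m/s and value of joint tab above 0.014 m and value of joint button below 0.002 m); the robot touches nothing.
It fails at once if the tab, the button, the drawer or the bin is forced (more than 45 N from the robot) (contact force between any of the fingers, the arm and bread_bin above 45 N).
It fails at once if a bystander is shifted by more than 20 mm (distance of any of kettle, sugar_bowl, rolling_pin, tongs from where it was at the start of the episode above 0.02 m).
It also fails if it takes over 56 s, if anything falls off the work surface, if the arm or the gripper's body presses on something with over 40 N, if the wrist force passes 120 N, or if a joint passes its speed limit or range.

## Working session

There is one attempt and no reset: what is moved stays moved. The work goes in short steps, Python scripts to look and compute and a tool call to move; the robot and the scene stay as the last step left them, time stands still between calls to the robot, and variables do not carry over. Pictures are saved under pics/ and viewed, and the job is handed in when it is done.

Besides the shell and the picture viewer there is one more tool, called after "Request:" as name(argument=value, ...) on one line, values as JSON. servo_tool: Moves the arm, as the interface text tells. Its arguments: {"type":"object","properties":{"xyz":{"type":"array"},"rotation":{"type":"array"},"fingers":{"type":"array"},"force":{"type":"number"}},"required":["xyz","rotation","fingers"]}

```bash
ls; mkdir -p pics; python3 - <<'E'
from rig import r
import cv2,numpy as np
s=r.observe();print(s)
for c in("side","top","wrist"):
    m=r.camera_model(c);print(c,m)
    p,d=r.get_image(c);cv2.imwrite(f"pics/a_{c}.png",p);np.save(f"pics/a_{c}.npy",d)
E
```

```text
pics
{'time_s': 0.0, 'qpos': array([ 1.09547790e+00,  4.94184084e-01,  1.34614804e+00, -8.00161247e-06,
        1.30251627e+00, -9.54946165e-02]), 'qd': array([-0.00016801,  0.00074543, -0.00101545,  0.0006706 , -0.00108232,
       -0.00064751]), 'tau': array([-3.21262938e-03, -8.78809547e+01, -3.81855977e+01,  7.05464068e-02,
        5.29832568e-02,  1.30632256e-05]), 'ee_pos': array([0.23153716, 0.58010343, 0.21333199]), 'eef_rot': array([-1.73074436e-04,  1.88771305e-01,  9.82020876e-01, -6.03557465e-04]), 'ft_force': array([-0.28915548,  0.2590132 , -0.30533692]), 'torque': array([ 0.00221359, -0.01490916, -0.01653949]), 'finger_gap': 0.09120881545558134}
side {'fx': 401.13335868201256, 'fy': 401.13335868201256, 'cx': 282.4683555695482, 'cy': 214.4465258123882, 'rvec': array([ 1.57866947,  2.47851213, -0.40825304]), 'tvec': array([ 0.2714908 , -0.43356452,  1.24496281])}
top {'fx': 451.0750996977005, 'fy': 451.0750996977005, 'cx': 271.37367466573744, 'cy': 207.4465551011148, 'rvec': array([ 2.16937563, -2.11802007,  0.1258769 ]), 'tvec': array([-0.02979664,  0.59431445,  1.07400504])}
wrist {'fx': 336.5624448058856, 'fy': 336.5624448058856, 'cx': 277.8532712859811, 'cy': 205.20504449665466, 'rvec': array([-2.42875324, -1.6453961 , -0.19903716]), 'tvec': array([-0.62445109, -0.02633774,  0.38966246])}
```

View pics/a_side.png

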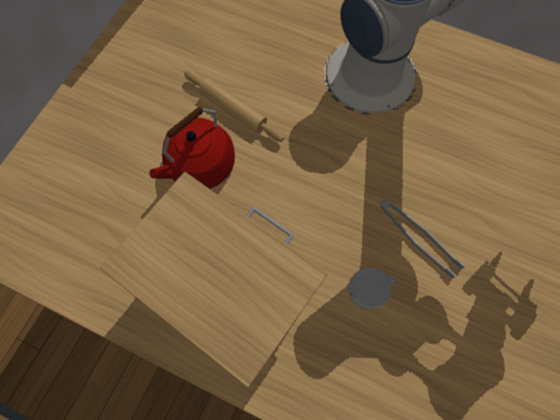

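View pics/a_top.png

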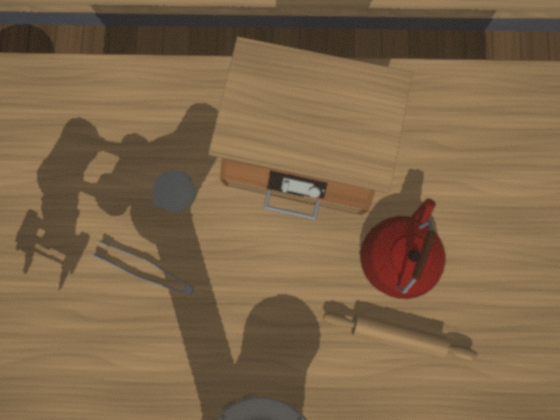

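View pics/a_wrist.png

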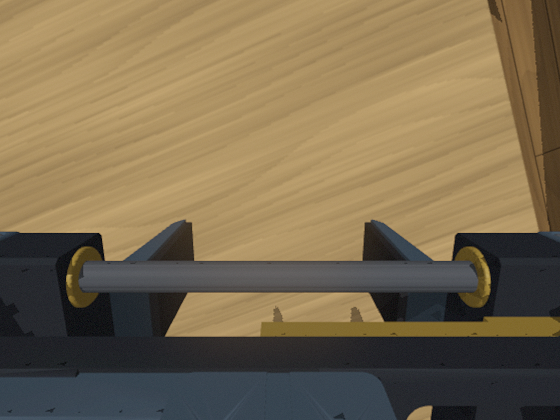

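```bash
cat > h.py <<'E'
from rig import r
import cv2,numpy as np
from scipy.spatial.transform import Rotation as R
def cam(c):
    m=r.camera_model(c);K=np.array([[m['fx'],0,m['cx']],[0,m['fy'],m['cy']],[0,0,1]]);return m,K
def proj(c,P):
    m,K=cam(c);return cv2.projectPoints(np.atleast_2d(np.array(P,float)),m['rvec'],m['tvec'],K,None)[0][:,0]
def unproj(m,u,v,d):
    x=np.stack([(u-m['cx'])/m['fx']*d,(v-m['cy'])/m['fy']*d,d],-1)
    Rm=cv2.Rodrigues(m['rvec'])[0];return (x-m['tvec'])@Rm
def ray(m,u,v,z):
    Rm=cv2.Rodrigues(m['rvec'])[0];o=-Rm.T@m['tvec'];d=Rm.T@np.array([(u-m['cx'])/m['fx'],(v-m['cy'])/m['fy'],1]);return o+d*(z-o[2])/d[2]
E
python3 - <<'E'
from h import *
for c in("side","top"):
    print(c,proj(c,[[.232,.58,.214],[0,0,0]]))
    m=r.camera_model(c)
    d=np.load(f"pics/a_{c}.npy")
    for t in("bread_bin","tab","lug","button","button_top","drawer","handle","kettle","sugar_bowl","rolling_pin","tongs"):
        L=r.trace(t,c)
        for o in L[:2]:
            mk=o['mask'];v,u=np.nonzero(mk&(d>0))
            P=unproj(m,u,v,d[v,u])
            np.save(f"pics/m_{c}_{t}.npy",mk) if o is L[0] else 0
            print(c,t,round(o['score'],2),np.round(o['xy']),mk.sum(),np.round(np.median(P,0),3),np.round(P.min(0),3),np.round(P.max(0),3))
print(r.observe()['time_s'])
E
```

```text
side [[595.34624125 182.75774986]
 [369.94407366  74.74982708]]
side bread_bin 0.58 [216. 275.] 24939 [ 0.778 -0.082  0.24 ] [ 0.548 -0.394 -0.004] [0.944 0.115 0.246]
side lug 0.54 [422. 235.] 883 [0.434 0.303 0.014] [ 0.375  0.179 -0.005] [0.504 0.431 0.028]
side drawer 0.8 [270. 221.] 226 [ 0.581 -0.062  0.074] [ 0.555 -0.125 -0.003] [0.614 0.003 0.079]
side handle 0.49 [271. 218.] 270 [ 0.579 -0.069  0.074] [ 0.539 -0.143 -0.005] [0.614 0.005 0.079]
side kettle 0.92 [196. 151.] 4329 [ 0.502 -0.311  0.108] [ 0.323 -0.426 -0.004] [ 0.613 -0.233  0.239]
side sugar_bowl 0.67 [370. 284.] 1462 [0.634 0.227 0.08 ] [ 0.561  0.178 -0.003] [0.678 0.289 0.086]
side sugar_bowl 0.62 [217. 274.] 24793 [ 0.777 -0.083  0.24 ] [ 0.542 -0.401 -0.004] [0.946 0.115 0.246]
side rolling_pin 0.57 [231. 107.] 1811 [ 0.303 -0.31   0.045] [ 0.22  -0.522 -0.004] [ 0.344 -0.143  0.059]
side tongs 0.73 [274. 222.] 196 [ 0.583 -0.054  0.074] [ 0.567 -0.124  0.068] [0.617 0.004 0.079]
side tongs 0.71 [431. 241.] 936 [0.441 0.321 0.013] [ 0.377  0.179 -0.003] [0.504 0.433 0.028]
top [[-31.58910819 368.44353607]
[... 429 characters left out ...]
tton_top 0.4 [312. 194.] 98 [ 0.621 -0.113  0.13 ] [ 0.61  -0.125  0.095] [ 0.632 -0.102  0.137]
top drawer 0.65 [295. 200.] 842 [ 0.608 -0.073  0.07 ] [ 0.567 -0.227 -0.003] [0.651 0.089 0.098]
top handle 0.57 [297. 199.] 831 [ 0.61  -0.078  0.07 ] [ 0.567 -0.229 -0.003] [0.651 0.091 0.11 ]
top kettle 0.81 [405. 254.] 5920 [ 0.483 -0.318  0.106] [ 0.384 -0.451 -0.005] [ 0.623 -0.235  0.218]
top sugar_bowl 0.83 [172. 191.] 1439 [0.625 0.22  0.078] [ 0.579  0.175 -0.002] [0.691 0.288 0.087]
top rolling_pin 0.95 [400. 336.] 2851 [ 0.296 -0.329  0.046] [ 0.237 -0.526 -0.005] [ 0.345 -0.146  0.06 ]
top tongs 0.88 [163. 268.] 303 [0.426 0.258 0.016] [ 0.38   0.175 -0.007] [0.504 0.427 0.028]
1.25
```

```bash
python3 - <<'E'
from h import *
for c in("side","top"):
    m=r.camera_model(c);d=np.load(f"pics/a_{c}.npy");mk=np.load(f"pics/m_{c}_bread_bin.npy")
    v,u=np.nonzero(mk&(d>0));P=unproj(m,u,v,d[v,u]);k=abs(P[:,2]-.24)<.012
    Q=P[k]; bx=cv2.minAreaRect((Q[:,:2]*1000).astype(np.float32));print(c,bx,np.round(cv2.boxPoints(bx)),k.sum(),np.median(Q[:,2]))
d=np.load("pics/a_top.npy");m=r.camera_model("top")
# handle
for c in("side","top"):
    m=r.camera_model(c);d=np.load(f"pics/a_{c}.npy")
    v,u=np.nonzero(d>0);P=unproj(m,u,v,d[v,u])
    k=(P[:,2]>.06)&(P[:,2]<.085)&(P[:,0]>.5)&(P[:,0]<.62)&(P[:,1]>-.18)&(P[:,1]<.05)
    Q=P[k]
    bx=cv2.minAreaRect((Q[:,:2]*1000).astype(np.float32));print(c,'handle',bx,np.round(cv2.boxPoints(bx)),k.sum())
p=cv2.imread("pics/a_top.png")[140:240,200:400];cv2.imwrite("pics/b.png",cv2.resize(p,None,fx=4,fy=4,interpolation=cv2.INTER_CUBIC))
E
```

```text
side ((769.2540283203125, -95.10208129882812), (380.25164794921875, 264.3819274902344), 78.90172576904297) [[ 603. -256.]
 [ 862. -307.]
 [ 936.   66.]
 [ 676.  117.]] 24501 0.24018596416101287
top ((770.09619140625, -96.80624389648438), (380.9674987792969, 265.7671203613281), 78.94622802734375) [[ 603. -258.]
 [ 864. -309.]
 [ 937.   65.]
 [ 676.  116.]] 22299 0.2393757854439532
side handle ((589.6121215820312, -59.56871795654297), (129.79808044433594, 30.651538848876953), 78.83102416992188) [[ 562. -120.]
 [ 592. -126.]
 [ 617.    1.]
 [ 587.    7.]] 257
top handle ((593.5586547851562, -86.9834976196289), (178.1661376953125, 45.86848449707031), 79.01136016845703) [[ 554. -170.]
 [ 599. -179.]
 [ 633.   -4.]
 [ 588.    5.]] 398
```

View pics/b.png

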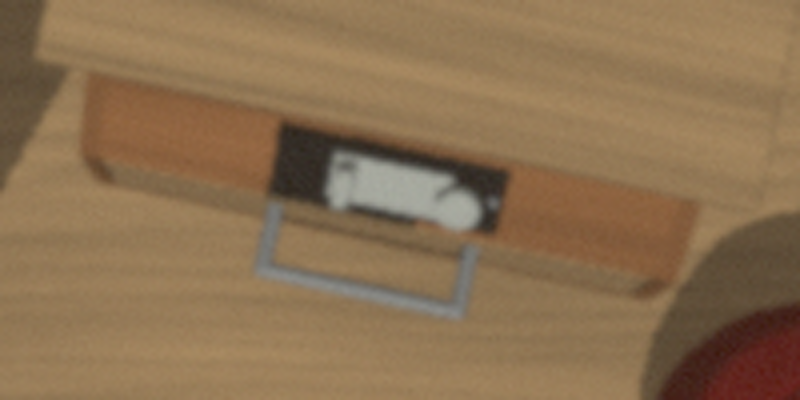

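```bash
python3 - <<'E'
from h import *
m=r.camera_model("top");d=np.load("pics/a_top.npy")
bx=np.array([.9815,-.1915,0]);by=np.array([.1915,.9815,0]);o=np.array([.758,-.0937,0])
tb=lambda P:np.stack([(P-o)@bx,(P-o)@by,P[...,2]],-1)
for n,(u,v),z in(("button",(315,192.5),.1299),("lug",(285.7,186),.133)):
    P=ray(m,u,v,z);print(n,P,tb(P), d[int(v)-1:int(v)+2,int(u)-1:int(u)+2].ravel())
v,u=np.nonzero(d>0);P=unproj(m,u,v,d[v,u]);B=tb(P)
n=np.array([-np.sin(np.radians(40)),0,np.cos(np.radians(40))])
# height over rail, s along slope from lower edge
q=B-np.array([-.140,0,.095]);h=q@n;s=q@np.array([np.cos(np.radians(40)),0,np.sin(np.radians(40))])
k=(abs(B[:,1])<.17)&(s>-.01)&(s<.06)&(h>-.01)&(h<.04)
for a,b in((-.17,-.1),(.1,.17)):
    kk=k&(B[:,1]>a)&(B[:,1]<b)&(s>.005)&(s<.035);print('rail h',np.median(h[kk]),kk.sum())
H=np.full((14,60),np.nan)
for i in range(14):
    for j in range(60):
        kk=k&(abs(s-(i*.004))<.002)&(abs(B[:,1]-(-.10+j*.003))<.0015)
        if kk.any():H[i,j]=np.median(h[kk])*1000
print('y from -100 step 3')
for i in range(14):print(i*4,' '.join('  .' if np.isnan(x) else '%3d'%x for x in H[i]))
E
```

```text
button [ 0.61926519 -0.11560823  0.1299    ] [-0.13197279 -0.04807064  0.1299    ] [1.0262281 1.0262516 1.0256255 1.0274273 1.028205  1.027691  1.0311307
 1.0257676 1.0247966]
lug [ 0.63223068 -0.04865763  0.133     ] [-0.1320682   0.02012426  0.133     ] [1.0224317 1.0207348 1.0248437 1.0274101 1.0214659 1.0248257 1.0260549
 1.0243722 1.0245944]
rail h -0.0004878735071406467 348
rail h -0.000503790364396375 329
y from -100 step 3
0   0  -2   1  -2   .  -2  -2   0  -1   0   0  -1   .  -2  -3   .   0  -1   0   0  -3  -1   0   .  -3  -1   .   .   .   .   .   .   .   .   .   .   .   .   .   .   .   .   .   .   .  -1   .   .   .   .   .   .   .   .   .  -1   .   .   0  -2
4   0   0  -1   0   1   2   0   0   0  -2   0   0   0  -1   1   0   .   .   .   .   1  -1   3   0   .   4   .   .   .   .   .   .   .   .   8   .   .   9   .   .   .  10   .   .   .   .   .   .   .   .   .   .   9   .   .  -1   0  -1   1   0
8   1   0   0   1   0   0   0   0  -2   0  -1   1  -3   0   0   .   .   .   .   .   .   .   0   .   0   0  12  11  10  10  11   9   9  11   .  11   9  12  13   .  14   .  10  10  10
[... 2033 characters left out ...]
 0  -1   1  -2   0  -2   0   0   1  -1   0   0  -1  -1   1   1   3   5   1   6   8   9   9   .   9  10   8   7  10  10  12  11   .  11   9   7  11  11   9   .   .   9   .  10   .   9   .  10  10  -1  -1  -1  -3   0
48   1   0   .   0   0   0   0   0   0   0   0   0   0   2   0   0   2   0   0   0   0   0   0   1   2   1   6  10   9   7   6   6   4   6   7   6   4   4   8   9   5  10   6   6   7   7   6   4  10   9   8   6   7   7  10   .  -2  -1   0  -2
52   0   0   0   0  -2   0  -2   1   0   0   0  -1   2   0   0   0  -1   0   0  -1   0   2   0   0   2   0  -2   0   2   2   0   2  -3   0  -1   4   1   1   2   0   0  -1   0   0   1  -1  -3   1   4   3   3   1  -1   4   0   0   0  -2   0   1
```

```bash
cat >> h.py <<'E'
bx=np.array([.9815,-.1915,0]);by=np.array([.1915,.9815,0]);bz=np.array([0,0,1.]);o=np.array([.758,-.0937,0])
Rb=np.stack([bx,by,bz],1)
def b2w(p):return o+Rb@np.array(p,float)
def w2b(p):return Rb.T@(np.array(p)-o)
c4,s4=np.cos(np.radians(40)),np.sin(np.radians(40))
def rail(s,y,h): # mm
    return b2w(np.array([-140+s*c4-h*s4,y,95+s*s4+h*c4])/1000)
def railinv(p):
    b=w2b(p)*1000;q=b-np.array([-140,0,95]);return np.array([q[0]*c4+q[2]*s4,b[1],-q[0]*s4+q[2]*c4])
def Rz_y(zb,yb): # tool z,y in bin axes
    z=Rb@np.array(zb,float);y=Rb@np.array(yb,float);return np.stack([np.cross(y,z),y,z],1)
RA=Rz_y([s4,0,-c4],[0,1,0])
def pose():
    s=r.observe();q=s['eef_rot'];return s,np.array(s['ee_pos']),R.from_quat([q[1],q[2],q[3],q[0]]).as_matrix()
def plan(tp,tR,n=None,lin=.045,ang=.17):
    s,p,Rm=pose()
    rv=R.from_matrix(Rm.T@tR).as_rotvec();dp=tp-p
    N=n or int(max(np.ceil(np.linalg.norm(dp)/lin),np.ceil(np.abs(rv).max()/ang),1))
    print('t',s['time_s'],'gap',s['finger_gap'],'F',np.round(s['ft_force'],2),'p',np.round(p,4),'rail',np.round(railinv(p),1),'rows',N,'rv',np.round(rv,3),'dp_tool',np.round(Rm.T@dp,4))
    Rc=Rm.copy()
    for i in range(N):
        print([round(float(x),4) for x in Rc.T@(dp/N)],[round(float(x),3) for x in rv/N])
        Rc=Rc@R.from_rotvec(rv/N).as_matrix()
E
python3 - <<'E'
from h import *
s,p,Rm=pose();m=r.camera_model("wrist");Rw=cv2.Rodrigues(m['rvec'])[0];cc=-Rw.T@m['tvec']
print('cam in tool',Rm.T@(cc-p), 'axis',Rm.T@Rw.T[:,2])
plan(rail(28,-10,110),RA)
E
```

```text
cam in tool [ 6.78050122e-02  6.58418887e-05 -1.70472918e-01] axis [-2.40171320e-01 -9.38642951e-05  9.70730513e-01]
t 1.25 gap 0.09117893455599986 F [-0.79 -0.88  0.15] p [0.2317 0.5805 0.2139] rail [-310.9  560.9  416.1] rows 17 rv [-0.065 -0.696 -0.179] dp_tool [-0.5546 -0.476   0.0167]
[-0.0326, -0.028, 0.001] [-0.004, -0.041, -0.011]
[-0.0323, -0.0283, 0.0022] [-0.004, -0.041, -0.011]
[-0.0318, -0.0287, 0.0034] [-0.004, -0.041, -0.011]
[-0.0314, -0.029, 0.0046] [-0.004, -0.041, -0.011]
[-0.0309, -0.0294, 0.0057] [-0.004, -0.041, -0.011]
[-0.0303, -0.0297, 0.0069] [-0.004, -0.041, -0.011]
[-0.0297, -0.0301, 0.008] [-0.004, -0.041, -0.011]
[-0.029, -0.0304, 0.0091] [-0.004, -0.041, -0.011]
[-0.0283, -0.0308, 0.0101] [-0.004, -0.041, -0.011]
[-0.0275, -0.0311, 0.0112] [-0.004, -0.041, -0.011]
[-0.0267, -0.0314, 0.0122] [-0.004, -0.041, -0.011]
[-0.0259, -0.0318, 0.0131] [-0.004, -0.041, -0.011]
[-0.025, -0.0321, 0.014] [-0.004, -0.041, -0.011]
[-0.024, -0.0324, 0.0149] [-0.004, -0.041, -0.011]
[-0.0231, -0.0327, 0.0157] [-0.004, -0.041, -0.011]
[-0.0221, -0.033, 0.0165] [-0.004, -0.041, -0.011]
[-0.021, -0.0333, 0.0173] [-0.004, -0.041, -0.011]
```

Request:
servo_tool(xyz=[[-0.0325, -0.028, 0.001], [-0.032, -0.0285, 0.002], [-0.032, -0.0285, 0.0035], [-0.0315, -0.029, 0.0045], [-0.031, -0.0295, 0.0055]], rotation=[[-0.004, -0.041, -0.011], [-0.004, -0.041, -0.011], [-0.004, -0.041, -0.011], [-0.004, -0.041, -0.011], [-0.004, -0.041, -0.011]], fingers=[-1, -1, -1, -1, -1], force=15)

```text
time_s: 1.88
ee_pos: [0.334, 0.3871, 0.2096]
eef_rot: [0.106, 0.158, 0.982, -0.009]
ft_force: [1.0, -0.1, 0.4]
finger_gap: 0.0442
```

Request:
servo_tool(xyz=[[-0.03, -0.03, 0.007], [-0.03, -0.03, 0.008], [-0.029, -0.0305, 0.009], [-0.0285, -0.031, 0.01], [-0.0275, -0.031, 0.011]], rotation=[[-0.004, -0.041, -0.011], [-0.004, -0.041, -0.011], [-0.004, -0.041, -0.011], [-0.004, -0.041, -0.011], [-0.004, -0.041, -0.011]], fingers=[-1, -1, -1, -1, -1])

```text
time_s: 2.5
ee_pos: [0.4383, 0.1915, 0.2073]
eef_rot: [0.211, 0.127, 0.969, -0.018]
ft_force: [1.1, -0.5, -0.1]
finger_gap: 0.0005
```

```bash
python3 - <<'E'
from h import *
plan(rail(28,-10,110),RA)
E
```

```text
t 2.5 gap 0.0004942439061770998 F [ 1.07 -0.52 -0.07] p [0.4383 0.1915 0.2073] rail [-102.7  218.8  232.8] rows 7 rv [-0.017 -0.271 -0.064] dp_tool [-0.1735 -0.2171  0.0852]
[-0.0248, -0.031, 0.0122] [-0.002, -0.039, -0.009]
[-0.024, -0.0313, 0.013] [-0.002, -0.039, -0.009]
[-0.0232, -0.0315, 0.0139] [-0.002, -0.039, -0.009]
[-0.0224, -0.0318, 0.0147] [-0.002, -0.039, -0.009]
[-0.0215, -0.032, 0.0155] [-0.002, -0.039, -0.009]
[-0.0206, -0.0322, 0.0162] [-0.002, -0.039, -0.009]
[-0.0196, -0.0325, 0.0169] [-0.002, -0.039, -0.009]
```

Tracking is accurate. Continue.

Request:
servo_tool(xyz=[[-0.025, -0.031, 0.012], [-0.024, -0.0315, 0.013], [-0.023, -0.0315, 0.014], [-0.0225, -0.032, 0.0145], [-0.0215, -0.032, 0.0155]], rotation=[[-0.002, -0.039, -0.009], [-0.002, -0.039, -0.009], [-0.002, -0.039, -0.009], [-0.002, -0.039, -0.009], [-0.002, -0.039, -0.009]], fingers=[-1, -1, -1, -1, -1])

```text
time_s: 3.12
ee_pos: [0.5359, 0.0002, 0.203]
eef_rot: [0.31, 0.1, 0.945, -0.03]
ft_force: [0.8, 0.7, 0.2]
finger_gap: 0.0005
```

Request:
servo_tool(xyz=[[-0.0205, -0.032, 0.016], [-0.0195, -0.0325, 0.017], [0, 0, 0]], rotation=[[-0.002, -0.039, -0.009], [-0.002, -0.039, -0.009], [0, 0, 0]], fingers=[-1, -1, -1])

```text
time_s: 3.5
ee_pos: [0.5602, -0.0472, 0.2043]
eef_rot: [0.327, 0.095, 0.94, -0.031]
ft_force: [0.0, -0.4, 0.4]
finger_gap: 0.0007
```

```bash
python3 - <<'E'
from h import *
plan(rail(28,-10,25),RA)
m=r.camera_model("wrist");p,d=r.get_image("wrist");cv2.imwrite("pics/c_wrist.png",p);np.save("pics/c_wrist.npy",d)
for t in("lug","button_top","handle"):
    L=r.trace(t,"wrist")
    for x in L[:2]:
        mk=x['mask'];v,u=np.nonzero(mk&(d>0));P=unproj(m,u,v,d[v,u]);q=np.array([railinv(a) for a in P])
        print(t,round(x['score'],2),np.round(x['xy']),mk.sum(),np.round(np.median(q,0),1),np.round(np.percentile(q,3,axis=0),1),np.round(np.percentile(q,97,axis=0),1))
print('expect px lug',proj("wrist",[rail(28,20,26),rail(28,-46,22)]))
p,d=r.get_image("top");cv2.imwrite("pics/c_top.png",p)
E
```

```text
t 3.5 gap 0.0007471903437770857 F [ 0.   -0.42  0.36] p [ 0.5602 -0.0472  0.2043] rail [ 21.9   7.8 124.2] rows 3 rv [-0.002 -0.029 -0.009] dp_tool [-0.0091 -0.0175  0.099 ]
[-0.003, -0.0058, 0.033] [-0.001, -0.01, -0.003]
[-0.0027, -0.0059, 0.033] [-0.001, -0.01, -0.003]
[-0.0024, -0.0059, 0.0331] [-0.001, -0.01, -0.003]
lug 0.59 [265. 210.] 2370 [23.9 -3.7 11.8] [ 12.  -33.7  10.2] [39.9 29.5 27. ]
button_top 0.6 [218. 215.] 741 [ 25.6 -43.1  22.7] [ 15.  -54.2  17.8] [ 36.9 -31.8  24.1]
handle 0.65 [267. 150.] 20218 [-24.9   1.8 -19.7] [ -50.8 -154.   -55.7] [ -2.5 156.6  12.3]
expect px lug [[290.63938747 218.2417795 ]
 [212.25525575 217.58484092]]
```

View pics/c_wrist.png

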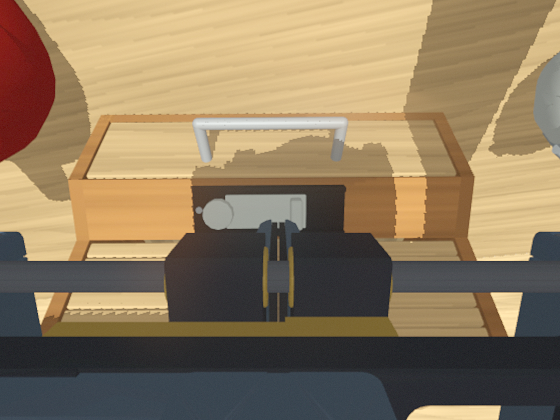

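View pics/c_top.png

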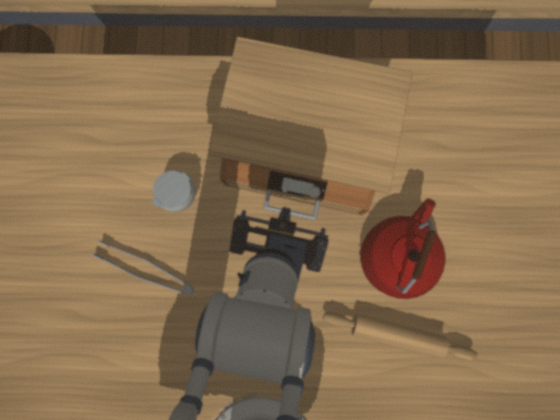

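```bash
python3 - <<'E'
from h import *
m=r.camera_model("wrist");d=np.load("pics/c_wrist.npy")
v,u=np.mgrid[180:236,180:330];v=v.ravel();u=u.ravel();k=d[v,u]>0;v=v[k];u=u[k]
P=unproj(m,u,v,d[v,u]);q=np.array([railinv(a) for a in P])
def st(n,k):print(n,k.sum(),np.round(np.median(q[k],0),1),np.round(np.percentile(q[k],5,axis=0),1),np.round(np.percentile(q[k],95,axis=0),1))
st('lug',(q[:,2]>21)&(q[:,2]<31)&(q[:,1]>5)&(q[:,1]<40)&(u>285)&(u<310))
st('but',(q[:,2]>17)&(q[:,2]<27)&(q[:,1]<-25)&(u<240))
st('plate',(q[:,2]>8)&(q[:,2]<15)&(u>240)&(u<285)&(v<218))
for vv in (205,212):print([tuple(np.round(railinv(unproj(m,np.array(x),np.array(vv),d[vv,x]))).astype(int)) for x in range(192,320,4)])
p=cv2.imread("pics/c_wrist.png")[170:250,180:330];cv2.imwrite("pics/c2.png",cv2.resize(p,None,fx=5,fy=5,interpolation=cv2.INTER_CUBIC))
E
```

```text
lug 311 [22.7 24.5 27.1] [13.2 19.6 25.2] [34.7 28.6 28.1]
but 735 [ 24.9 -41.2  23.1] [ 14.9 -51.7  21. ] [ 35.6 -30.8  24.3]
plate 1312 [17.6 -3.4 12.3] [  4.6 -20.5  10.3] [29.5 13.2 13.7]
[(np.int64(21), np.int64(-68), np.int64(2)), (np.int64(22), np.int64(-64), np.int64(1)), (np.int64(21), np.int64(-60), np.int64(3)), (np.int64(21), np.int64(-57), np.int64(2)), (np.int64(17), np.int64(-49), np.int64(23)), (np.int64(17), np.int64(-45), np.int64(23)), (np.int64(17), np.int64(-42), np.int64(23)), (np.int64(17), np.int64(-38), np.int64(24)), (np.int64(17), np.int64(-35), np.int64(24)), (np.int64(18), np.int64(-32), np.int64(21)), (np.int64(19), np.int64(-30), np.int64(12)), (np.int64(19), np.int64(-27), np.int64(12)), (np.int64(19), np.int64(-23), np.int64(13)), (np.int64(19), np.int64(-20), np.int64(12)), (np.int64(19), np.int64(-16), np.int64(14)), (np.int64(20), np.int64(-13), np.int64(11)), (np.int64(20), np.int64(-9), np.int64(11)), (np.int64(20), np.int64(-6), np.int64(12)), (np.int64(20), np.int64(-2), np.int64(13)), (np.int64(20), np.int64(1), np.int64(12)), (np.int64(20), n
[... 1223 characters left out ...]
, (np.int64(26), np.int64(-10), np.int64(12)), (np.int64(26), np.int64(-6), np.int64(13)), (np.int64(26), np.int64(-3), np.int64(13)), (np.int64(26), np.int64(1), np.int64(12)), (np.int64(26), np.int64(4), np.int64(13)), (np.int64(26), np.int64(8), np.int64(14)), (np.int64(26), np.int64(11), np.int64(12)), (np.int64(26), np.int64(15), np.int64(12)), (np.int64(26), np.int64(18), np.int64(12)), (np.int64(23), np.int64(21), np.int64(26)), (np.int64(22), np.int64(24), np.int64(28)), (np.int64(23), np.int64(28), np.int64(26)), (np.int64(26), np.int64(32), np.int64(12)), (np.int64(27), np.int64(36), np.int64(8)), (np.int64(27), np.int64(40), np.int64(8)), (np.int64(27), np.int64(43), np.int64(8))]
```

View pics/c2.png

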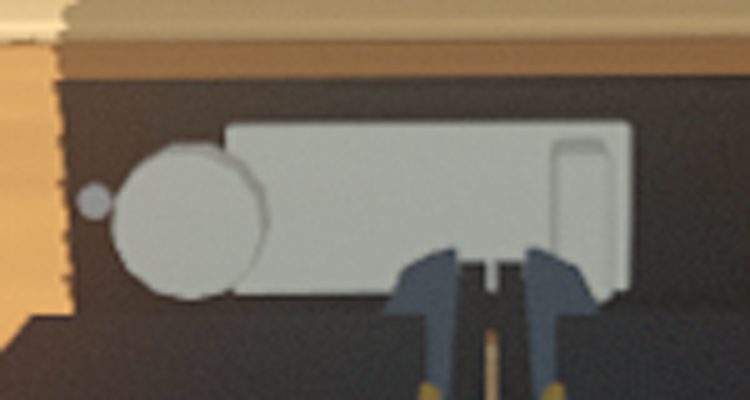

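```bash
python3 - <<'E'
from h import *
plan(rail(26,-6,40),RA,n=3)
E
```

```text
t 3.75 gap 0.0006186305383956383 F [0.39 0.15 0.39] p [ 0.5595 -0.0453  0.2041] rail [ 21.    9.5 124.7] rows 3 rv [-0.    -0.03  -0.006] dp_tool [-0.0076 -0.0154  0.0845]
[-0.0025, -0.0051, 0.0282] [-0.0, -0.01, -0.002]
[-0.0022, -0.0051, 0.0282] [-0.0, -0.01, -0.002]
[-0.0019, -0.0052, 0.0282] [-0.0, -0.01, -0.002]
```

Request:
servo_tool(xyz=[[-0.0025, -0.005, 0.028], [-0.002, -0.005, 0.028], [-0.002, -0.005, 0.028], [0, 0, 0]], rotation=[[0, -0.01, -0.002], [0, -0.01, -0.002], [0, -0.01, -0.002], [0, 0, 0]], fingers=[-1, -1, -1, -1])

```text
time_s: 4.25
ee_pos: [0.6226, -0.07, 0.1689]
eef_rot: [0.318, 0.089, 0.943, -0.028]
ft_force: [-1.0, 0.3, 0.6]
finger_gap: 0.0003
```

```bash
python3 - <<'E'
from h import *
plan(rail(26,-6,16),RA)
for i in range(3):
    p,d=r.get_image("wrist");print(railinv(pose()[1]))
cv2.imwrite("pics/d.png",p)
E
```

```text
t 4.25 gap 0.00033013910674850377 F [-1.02  0.27  0.6 ] p [ 0.6226 -0.07    0.1689] rail [49.5 -2.7 54.9] rows 2 rv [ 0.006 -0.048  0.003] dp_tool [ 0.0216 -0.0035  0.04  ]
[0.0108, -0.0017, 0.02] [0.003, -0.024, 0.001]
[0.0113, -0.0017, 0.0197] [0.003, -0.024, 0.001]
[48.89657357 -2.4819842  55.68979354]
[48.69463056 -2.42365268 56.21892497]
[48.70432547 -2.44266966 56.49606869]
```

View pics/d.png

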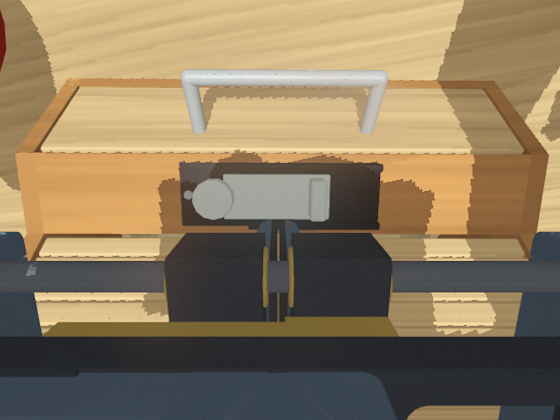

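```bash
python3 - <<'E'
from h import *
s=r.observe();print(np.round(s['qpos'],3),np.round(s['qd'],3),np.round(s['tau'],1))
plan(rail(26,-6,40),RA,n=2)
E
```

```text
[-0.22   0.389  1.986  0.188  0.119 -1.782] [-0.003 -0.008  0.003  0.01   0.    -0.012] [ -0.3 -63.4 -25.6   0.1  -4.5  -0. ]
t 4.4 gap 0.00020191435349521545 F [-0.23 -0.14 -0.18] p [ 0.6211 -0.0695  0.1696] rail [48.7 -2.4 56.5] rows 2 rv [ 0.006 -0.048  0.003] dp_tool [ 0.0219 -0.0036  0.0175]
[0.0109, -0.0018, 0.0088] [0.003, -0.024, 0.002]
[0.0112, -0.0018, 0.0085] [0.003, -0.024, 0.002]
```

Request:
servo_tool(xyz=[[0.005, 0, -0.005], [0.005, 0, 0], [0.005, 0, 0], [0, 0, 0]], rotation=[[0, 0.05, 0], [0, 0.05, 0], [0, 0.04, 0], [0, 0, 0]], fingers=[-1, -1, -1, -1])

```text
time_s: 4.9
ee_pos: [0.6023, -0.0648, 0.1667]
eef_rot: [0.249, 0.09, 0.964, -0.023]
ft_force: [-0.7, 0.1, 0.1]
finger_gap: 0.0005
```

```bash
cat >> h.py <<'E'
def tilt(deg,yb=(0,1,0)):
    t=np.radians(deg);return Rz_y([np.sin(t),0,-np.cos(t)],yb)
def st():
    s=r.observe();print('q',np.round(s['qpos'],3),'ee',np.round(s['ee_pos'],4),'rot',np.round(s['eef_rot'],4))
    import json
    open('poses.txt','a').write(json.dumps([list(map(float,s[k])) for k in('qpos','ee_pos','eef_rot')])+'\n')
E
python3 - <<'E'
from h import *
st();plan(rail(26,-6,40),tilt(29))
E
```

```text
q [-0.214  0.367  1.907  0.042  0.362 -1.634] ee [ 0.6023 -0.0648  0.1667] rot [ 0.2495  0.09    0.9639 -0.0227]
t 4.9 gap 0.0005460515415304598 F [-0.73  0.13  0.1 ] p [ 0.6023 -0.0648  0.1667] rail [32.  -1.5 66.8] rows 1 rv [0.004 0.    0.005] dp_tool [ 0.0008 -0.0046  0.0274]
[0.0008, -0.0046, 0.0274] [0.004, 0.0, 0.005]
```

Request:
servo_tool(xyz=[[0.0005, -0.0025, 0.014], [0.0005, -0.0025, 0.014], [0, 0, 0]], rotation=[[0.002, 0, 0.002], [0.002, 0, 0.002], [0, 0, 0]], fingers=[-1, -1, -1])

```text
time_s: 5.28
ee_pos: [0.6138, -0.0722, 0.1398]
eef_rot: [0.25, 0.092, 0.964, -0.024]
ft_force: [0.4, -0.3, 0.3]
finger_gap: 0.0001
```

```bash
python3 - <<'E'
from h import *
st();plan(rail(25,-6,18),tilt(29))
p,d=r.get_image("wrist");cv2.imwrite("pics/e.png",p)
E
```

```text
q [-0.222  0.429  1.908  0.048  0.298 -1.643] ee [ 0.6138 -0.0722  0.1398] rot [ 0.2498  0.0924  0.9636 -0.0244]
t 5.275 gap 0.00012483272036168254 F [ 0.37 -0.31  0.29] p [ 0.6138 -0.0722  0.1398] rail [24.5 -6.5 37.9] rows 1 rv [-0.     0.001  0.001] dp_tool [-0.0043  0.0005  0.0195]
[-0.0043, 0.0005, 0.0195] [-0.0, 0.001, 0.001]
```

View pics/e.png

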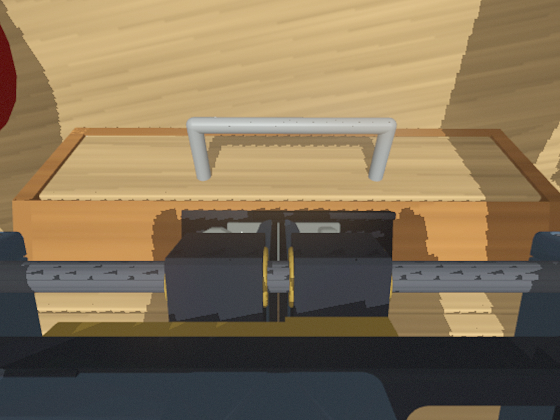

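Request:
servo_tool(xyz=[[-0.002, 0, 0.008], [-0.001, 0, 0.006], [-0.001, 0, 0.004], [0, 0, 0]], rotation=[[0, 0, 0], [0, 0, 0], [0, 0, 0], [0, 0, 0]], fingers=[-1, -1, -1, -1])

```text
time_s: 5.82
ee_pos: [0.6268, -0.0747, 0.1255]
eef_rot: [0.25, 0.092, 0.963, -0.024]
ft_force: [-0.5, 0.5, -0.7]
finger_gap: 0.0006
```

```bash
python3 - <<'E'
from h import *
st();plan(rail(25,-6,18),tilt(29))
E
```

```text
q [-0.221  0.468  1.891  0.05   0.275 -1.645] ee [ 0.6268 -0.0747  0.1255] rot [ 0.2501  0.0925  0.9635 -0.0244]
t 5.825 gap 0.0005665905290972821 F [-0.51  0.48 -0.69] p [ 0.6268 -0.0747  0.1255] rail [25.4 -6.4 18.5] rows 1 rv [-0.     0.002  0.001] dp_tool [0.0003 0.0004 0.0006]
[0.0003, 0.0004, 0.0006] [-0.0, 0.002, 0.001]
```

Request:
servo_tool(xyz=[[0, 0.003, 0], [0, 0.003, 0], [0, 0.002, 0], [0, 0.002, 0], [0, 0, 0]], rotation=[[0, 0, 0], [0, 0, 0], [0, 0, 0], [0, 0, 0], [0, 0, 0]], fingers=[-1, -1, -1, -1, -1])

```text
time_s: 6.45
ee_pos: [0.6288, -0.0639, 0.1261]
eef_rot: [0.25, 0.092, 0.963, -0.024]
ft_force: [-0.6, 0.3, 0.3]
finger_gap: 0.0004
```

Request:
servo_tool(xyz=[[0, 0.003, 0], [0, 0.003, 0], [0, 0.003, 0]], rotation=[[0, 0, 0], [0, 0, 0], [0, 0, 0]], fingers=[-1, -1, -1])

```text
time_s: 6.82
ee_pos: [0.6305, -0.0549, 0.1261]
eef_rot: [0.25, 0.093, 0.963, -0.025]
ft_force: [0.1, -3.1, -0.5]
finger_gap: 0.0002
```

```bash
python3 - <<'E'
from h import *
st();s,p,_=pose();print(railinv(p),Rb.T@s['ft_force'])
p,d=r.get_image("wrist");cv2.imwrite("pics/f.png",p)
p,d=r.get_image("top");cv2.imwrite("pics/f2.png",cv2.resize(p[140:240,200:400],None,fx=4,fy=4,interpolation=cv2.INTER_CUBIC))
E
```

```text
q [-0.177  0.469  1.886 -0.03   0.278 -1.53 ] ee [ 0.6305 -0.0549  0.1261] rot [ 0.2504  0.0926  0.9634 -0.0245]
[25.66808767 13.6399606  18.99553821] [ 0.68726494 -2.98500762 -0.45104301]
```

View pics/f.png

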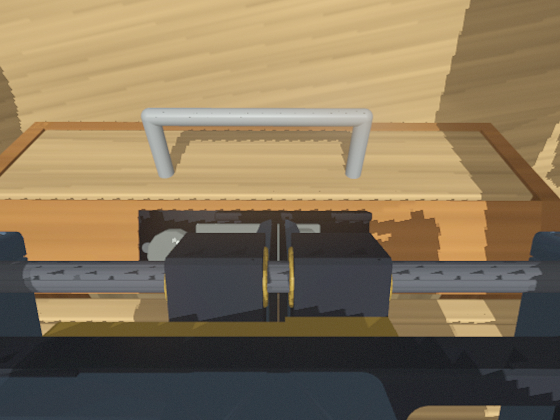

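View pics/f2.png

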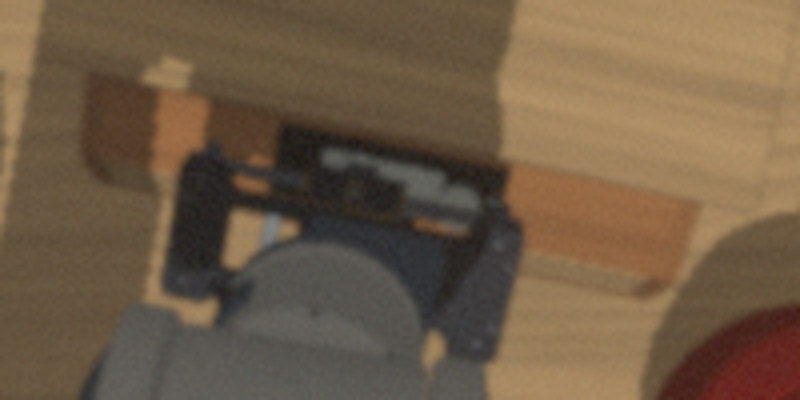

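Request:
servo_tool(xyz=[[0, 0.003, 0], [0, 0.003, 0]], rotation=[[0, 0, 0], [0, 0, 0]], fingers=[-1, -1])

```text
time_s: 7.18
ee_pos: [0.6317, -0.0488, 0.126]
eef_rot: [0.25, 0.093, 0.963, -0.025]
ft_force: [-0.7, -3.4, 0.1]
finger_gap: 0.0005
```

Request:
servo_tool(xyz=[[0, 0.003, 0], [0, 0.002, 0]], rotation=[[0, 0, 0], [0, 0, 0]], fingers=[-1, -1])

```text
time_s: 7.42
ee_pos: [0.6327, -0.0434, 0.126]
eef_rot: [0.25, 0.092, 0.963, -0.024]
ft_force: [0.0, -3.5, -0.3]
finger_gap: 0.0002
```

Request:
servo_tool(xyz=[[0, 0.002, 0]], rotation=[[0, 0, 0]], fingers=[-1])

```text
time_s: 7.55
ee_pos: [0.6332, -0.0413, 0.1261]
eef_rot: [0.25, 0.092, 0.963, -0.024]
ft_force: [-0.5, -2.4, 0.1]
finger_gap: 0.0
```

```bash
python3 - <<'E'
from h import *
st();s,p,_=pose();print(railinv(p),Rb.T@s['ft_force'])
E
```

```text
q [-0.146  0.471  1.881 -0.082  0.283 -1.453] ee [ 0.6332 -0.0413  0.1261] rot [ 0.2504  0.0925  0.9634 -0.0245]
[25.68565193 27.54031487 19.01010539] [-0.01854588 -2.4836334   0.10485021]
```

Request:
servo_tool(xyz=[[0, 0.0015, 0]], rotation=[[0, 0, 0]], fingers=[-1])

```text
time_s: 7.68
ee_pos: [0.6333, -0.0403, 0.1259]
eef_rot: [0.25, 0.093, 0.963, -0.025]
ft_force: [-1.8, -23.6, -4.1]
finger_gap: 0.0006
```

Request:
servo_tool(xyz=[[0, 0.0015, 0]], rotation=[[0, 0, 0]], fingers=[-1])

```text
time_s: 7.8
ee_pos: [0.6334, -0.04, 0.1257]
eef_rot: [0.25, 0.093, 0.963, -0.025]
ft_force: [-1.8, -28.5, -2.2]
finger_gap: 0.0002
```

Request:
servo_tool(xyz=[[0, 0.001, 0]], rotation=[[0, 0, 0]], fingers=[-1])

```text
time_s: 7.92
ee_pos: [0.6335, -0.0403, 0.1257]
eef_rot: [0.25, 0.093, 0.963, -0.026]
ft_force: [-3.3, -18.2, 1.5]
finger_gap: 0.0006
```

```bash
python3 - <<'E'
from h import *
st();s,p,_=pose();print(railinv(p),Rb.T@s['ft_force'])
E
```

```text
q [-0.142  0.472  1.879 -0.101  0.285 -1.43 ] ee [ 0.6335 -0.0403  0.1257] rot [ 0.2496  0.0935  0.9635 -0.0259]
[25.53078262 28.54961075 18.63237696] [  0.26579932 -18.51196161   1.53213937]
```

Request:
servo_tool(xyz=[[0, -0.004, 0], [0, -0.01, -0.004], [0, -0.01, -0.02], [0, -0.01, -0.02], [0, -0.01, 0]], rotation=[[0, 0, 0], [0, 0, 0], [0, 0, 0], [0, 0, 0], [0, 0, 0]], fingers=[-1, -1, -1, -1, -1])

```text
time_s: 8.55
ee_pos: [0.6032, -0.0792, 0.1651]
eef_rot: [0.249, 0.093, 0.964, -0.025]
ft_force: [-0.3, 0.1, 0.3]
finger_gap: 0.0006
```

```bash
python3 - <<'E'
from h import *
st();plan(rail(22,-41,50),tilt(29))
p,d=r.get_image("wrist");cv2.imwrite("pics/g.png",p)
E
```

```text
q [-0.241  0.373  1.903  0.06   0.359 -1.67 ] ee [ 0.6032 -0.0792  0.1651] rot [ 0.2495  0.0928  0.9636 -0.0255]
t 8.55 gap 0.0005586776178901444 F [-0.33  0.15  0.35] p [ 0.6032 -0.0792  0.1651] rail [ 33.8 -15.4  63.1] rows 1 rv [-0.002  0.001  0.001] dp_tool [ 0.0091 -0.0255  0.0152]
[0.0091, -0.0255, 0.0152] [-0.002, 0.001, 0.001]
```

View pics/g.png

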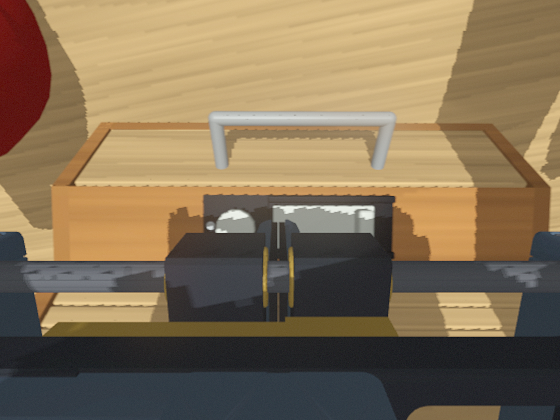

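Request:
servo_tool(xyz=[[0.006, -0.013, 0.007], [0.006, -0.0125, 0.007], [0, 0, 0]], rotation=[[0, 0, 0], [0, 0, 0], [0, 0, 0]], fingers=[-1, -1, -1])

```text
time_s: 8.98
ee_pos: [0.5948, -0.1046, 0.1463]
eef_rot: [0.25, 0.093, 0.964, -0.025]
ft_force: [0.6, -0.4, -0.2]
finger_gap: 0.0008
```

```bash
python3 - <<'E'
from h import *
st();plan(rail(18,-41,30),tilt(29))
p,d=r.get_image("wrist");cv2.imwrite("pics/i.png",p)
p,d=r.get_image("top");cv2.imwrite("pics/i2.png",p)
E
```

```text
q [-0.303  0.401  1.935  0.17   0.305 -1.83 ] ee [ 0.5948 -0.1046  0.1463] rot [ 0.2495  0.093   0.9636 -0.0255]
t 8.975 gap 0.0007765586549875378 F [ 0.55 -0.41 -0.22] p [ 0.5948 -0.1046  0.1463] rail [ 19.1 -41.9  51. ] rows 1 rv [-0.003  0.001  0.001] dp_tool [-0.0029  0.001   0.0208]
[-0.0029, 0.001, 0.0208] [-0.003, 0.001, 0.001]
```

View pics/i.png

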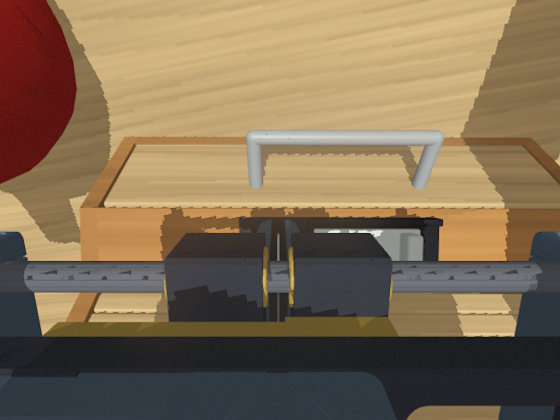

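View pics/i2.png

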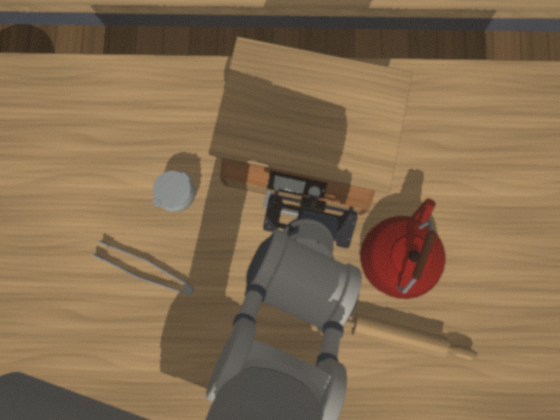

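Request:
servo_tool(xyz=[[-0.0015, 0.0005, 0.01], [-0.0015, 0.0005, 0.01], [0, 0, 0]], rotation=[[0, 0, 0], [0, 0, 0], [0, 0, 0]], fingers=[-1, -1, -1])

```text
time_s: 9.45
ee_pos: [0.6094, -0.1045, 0.1305]
eef_rot: [0.251, 0.092, 0.963, -0.025]
ft_force: [-0.2, -0.2, -0.3]
finger_gap: 0.0003
```

```bash
python3 - <<'E'
from h import *
st();plan(rail(18,-41,26),tilt(29))
E
```

```text
q [-0.294  0.445  1.919  0.176  0.274 -1.832] ee [ 0.6094 -0.1045  0.1305] rot [ 0.2506  0.092   0.9634 -0.0254]
t 9.45 gap 0.0003097428653518538 F [-0.24 -0.2  -0.27] p [ 0.6094 -0.1045  0.1305] rail [ 19.9 -39.   29.6] rows 1 rv [-0.002  0.003  0.003] dp_tool [ 0.0012 -0.002   0.0039]
[0.0012, -0.002, 0.0039] [-0.002, 0.003, 0.003]
```

Request:
servo_tool(xyz=[[0, -0.002, 0.002], [0, 0, 0.002]], rotation=[[0, 0, 0], [0, 0, 0]], fingers=[-1, -1])

```text
time_s: 9.7
ee_pos: [0.6111, -0.1068, 0.1268]
eef_rot: [0.251, 0.092, 0.963, -0.025]
ft_force: [0.0, -0.4, 0.9]
finger_gap: 0.0004
```

```bash
python3 - <<'E'
from h import *
st();s,p,_=pose();print(railinv(p),Rb.T@s['ft_force'])
E
```

```text
q [-0.298  0.454  1.918  0.189  0.267 -1.848] ee [ 0.6111 -0.1068  0.1268] rot [ 0.2506  0.0918  0.9634 -0.0253]
[ 19.13194557 -40.96457756  25.43038293] [ 0.11156212 -0.42506093  0.87183366]
```

Request:
servo_tool(xyz=[[0, 0, 0.0015]], rotation=[[0, 0, 0]], fingers=[-1])

```text
time_s: 9.82
ee_pos: [0.612, -0.107, 0.1256]
eef_rot: [0.251, 0.092, 0.963, -0.025]
ft_force: [0.1, 0.0, 1.7]
finger_gap: 0.0007
```

Request:
servo_tool(xyz=[[0, 0, 0.0015]], rotation=[[0, 0, 0]], fingers=[-1])

```text
time_s: 9.95
ee_pos: [0.6128, -0.1072, 0.1244]
eef_rot: [0.251, 0.092, 0.963, -0.025]
ft_force: [-1.2, 0.1, 1.7]
finger_gap: 0.0005
```

Contact at about 2 N, which fits the button's slack. Continue gently.

Request:
servo_tool(xyz=[[-0.0003, 0, 0.0015]], rotation=[[0, 0, 0]], fingers=[-1])

```text
time_s: 10.07
ee_pos: [0.6138, -0.1074, 0.1233]
eef_rot: [0.251, 0.092, 0.963, -0.025]
ft_force: [0.1, -0.1, 2.2]
finger_gap: 0.0002
```

Request:
servo_tool(xyz=[[-0.0003, 0, 0.0015]], rotation=[[0, 0, 0]], fingers=[-1])

```text
time_s: 10.2
ee_pos: [0.6148, -0.1076, 0.122]
eef_rot: [0.251, 0.092, 0.963, -0.025]
ft_force: [-0.3, -0.0, 1.5]
finger_gap: 0.0002
```

```bash
python3 - <<'E'
from h import *
st();s,p,_=pose();print(railinv(p),Rb.T@s['ft_force'])
p,d=r.get_image("wrist");cv2.imwrite("pics/j.png",p)
E
```

```text
q [-0.297  0.467  1.914  0.194  0.257 -1.853] ee [ 0.6148 -0.1076  0.122 ] rot [ 0.251   0.0919  0.9633 -0.0254]
[ 19.01833736 -41.10303568  19.32454279] [-0.29935144 -0.05911878  1.47700753]
```

View pics/j.png

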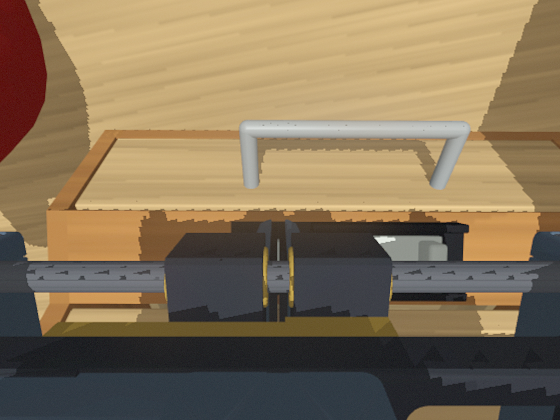

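Request:
servo_tool(xyz=[[-0.0003, 0, 0.0015]], rotation=[[0, 0, 0]], fingers=[-1])

```text
time_s: 10.38
ee_pos: [0.6158, -0.1078, 0.1208]
eef_rot: [0.251, 0.092, 0.963, -0.025]
ft_force: [-3.1, 0.7, 5.5]
finger_gap: 0.0005
```

Request:
servo_tool(xyz=[[-0.0003, 0, 0.0012]], rotation=[[0, 0, 0]], fingers=[-1])

```text
time_s: 10.5
ee_pos: [0.6166, -0.1079, 0.1199]
eef_rot: [0.251, 0.092, 0.963, -0.025]
ft_force: [-2.6, 0.8, 5.4]
finger_gap: 0.0004
```

```bash
python3 - <<'E'
from h import *
st();s,p,_=pose();print(railinv(p),Rb.T@s['ft_force'])
p,d=r.get_image("wrist");cv2.imwrite("pics/k.png",p)
E
```

```text
q [-0.296  0.472  1.912  0.196  0.254 -1.854] ee [ 0.6166 -0.1079  0.1199] rot [ 0.251   0.0919  0.9633 -0.0254]
[ 19.03049431 -41.04511815  16.52870265] [-2.7202942   0.32334714  5.39434159]
```

View pics/k.png

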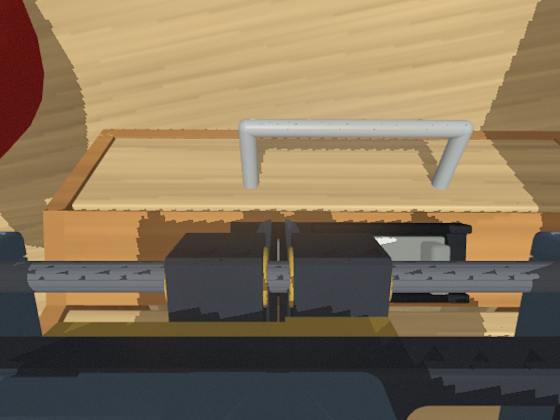

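Force is now about 5.8 N, so the button has met the catch. 1–2 mm more should release it.

Request:
servo_tool(xyz=[[-0.0002, 0, 0.001]], rotation=[[0, 0, 0]], fingers=[-1])

```text
time_s: 10.68
ee_pos: [0.6173, -0.1081, 0.1191]
eef_rot: [0.251, 0.092, 0.963, -0.025]
ft_force: [-2.6, 0.7, 4.0]
finger_gap: 0.0
```

Request:
servo_tool(xyz=[[-0.0002, 0, 0.001]], rotation=[[0, 0, 0]], fingers=[-1])

```text
time_s: 10.8
ee_pos: [0.6179, -0.1082, 0.1183]
eef_rot: [0.251, 0.092, 0.963, -0.025]
ft_force: [-4.8, 2.2, 7.7]
finger_gap: 0.0006
```

```bash
python3 - <<'E'
from h import *
st();s,p,_=pose();print(railinv(p),Rb.T@s['ft_force'])
p,d=r.get_image("wrist");cv2.imwrite("pics/l.png",p)
E
```

```text
q [-0.296  0.477  1.91   0.197  0.251 -1.855] ee [ 0.6179 -0.1082  0.1183] rot [ 0.251   0.0918  0.9633 -0.0254]
[ 19.04203077 -41.05442495  14.45112585] [-5.16450119  1.23407473  7.72314784]
```

View pics/l.png

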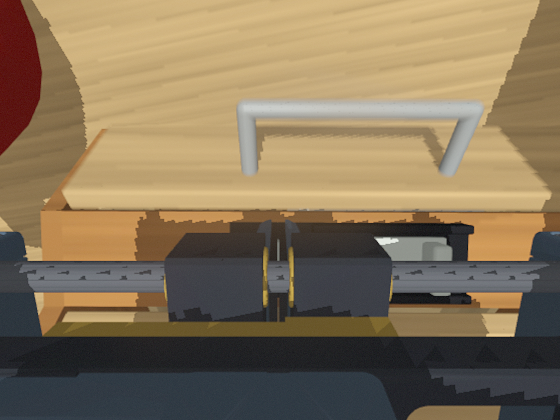

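The drawer has sprung: the handle bar moved from row 128 to 107 and the drawer top now shows. Retreat square to the rail.

Request:
servo_tool(xyz=[[0, 0, 0], [0.001, 0, -0.01], [0.004, 0, -0.03], [0.006, 0, -0.03], [0.006, 0, -0.03]], rotation=[[0, 0, 0], [0, 0, 0], [0, 0, 0], [0, 0, 0], [0, 0, 0]], fingers=[-1, -1, -1, -1, -1])

```text
time_s: 11.48
ee_pos: [0.5529, -0.0954, 0.1982]
eef_rot: [0.249, 0.092, 0.964, -0.025]
ft_force: [-0.4, -0.6, 0.4]
finger_gap: 0.0006
```

```bash
python3 - <<'E'
from h import *
st();s,p,_=pose();print(railinv(p),Rb.T@s['ft_force'])
m=r.camera_model("wrist");p,d=r.get_image("wrist");cv2.imwrite("pics/n.png",p);np.save("pics/n.npy",d)
v,u=np.nonzero(d>0);P=unproj(m,u,v,d[v,u]);B=(P-o)@Rb*1000
k=(B[:,2]>60)&(B[:,2]<82)&(B[:,0]<-195)&(B[:,0]>-260)&(abs(B[:,1])<90)&(v<230)
print(k.sum(),np.percentile(B[k],[2,10,50,90,98],axis=0).round(1))
k2=k&(abs(B[:,1])<45);print('bar',np.percentile(B[k2],[2,10,50,90,98],axis=0).round(1))
p,d=r.get_image("top");cv2.imwrite("pics/n2.png",p);np.save("pics/n2.npy",d)
p,d=r.get_image("side");cv2.imwrite("pics/n3.png",p);m=r.camera_model("side")
v,u=np.nonzero(d>0);P=unproj(m,u,v,d[v,u]);B=(P-o)@Rb*1000
k=(B[:,2]>64)&(B[:,2]<82)&(B[:,0]<-195)&(B[:,0]>-260)&(abs(B[:,1])<45)
print('side bar',k.sum(),np.percentile(B[k],[2,10,50,90,98],axis=0).round(1))
E
```

```text
q [-0.313  0.257  1.966  0.14   0.418 -1.808] ee [ 0.5529 -0.0954  0.1982] rot [ 0.2492  0.092   0.9637 -0.0252]
[ 19.60463493 -40.9660949  118.20769386] [-0.25827386 -0.70967535  0.4196746 ]
2695 [[-222.7  -62.    68.8]
 [-222.2  -56.8   70.8]
 [-218.6    1.4   73.8]
 [-204.9   58.4   75. ]
 [-197.1   63.6   75.7]]
bar [[-2.228e+02 -4.340e+01  6.820e+01]
 [-2.224e+02 -3.570e+01  7.050e+01]
 [-2.198e+02  1.000e-01  7.370e+01]
 [-2.153e+02  3.550e+01  7.500e+01]
 [-2.137e+02  4.320e+01  7.560e+01]]
side bar 134 [[-2.220e+02 -4.280e+01  7.020e+01]
 [-2.210e+02 -3.530e+01  7.170e+01]
 [-2.168e+02  2.000e-01  7.400e+01]
 [-2.133e+02  3.620e+01  7.680e+01]
 [-2.125e+02  4.240e+01  7.870e+01]]
```

View pics/n.png

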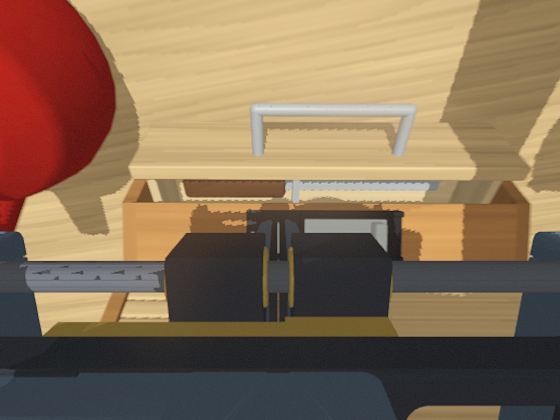

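View pics/n2.png

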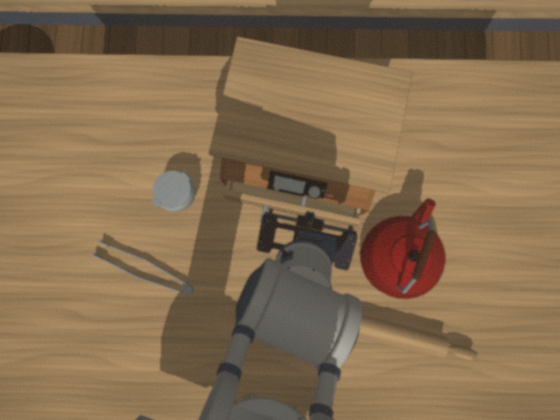

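View pics/n3.png

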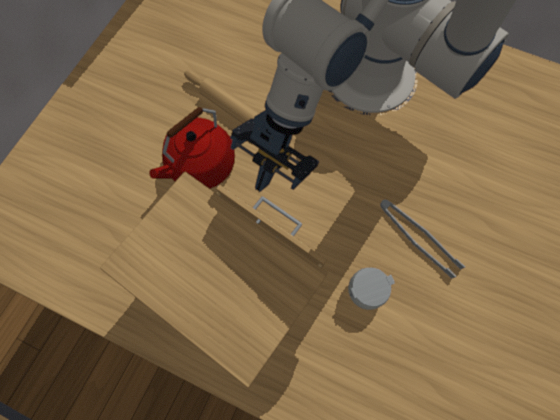

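```bash
cat > fk.py <<'E'
import numpy as np,json
from scipy.optimize import least_squares
from scipy.spatial.transform import Rotation as R
Ry=lambda a:R.from_euler('y',a).as_matrix();Rz=lambda a:R.from_euler('z',a).as_matrix()
def fk(q,P,sg=(1,1,1)):
    a1,d1,L1,a3,d4,d6,o6=P
    M=Rz(q[0]);p=M@[a1,0,d1]
    M=M@Ry(q[1]);p=p+M@[0,0,L1]
    M=M@Ry(q[2]);p=p+M@[a3,0,d4]
    M=M@Rz(sg[0]*q[3])@Ry(q[4]);p=p+M@[0,0,d6]
    M=M@Rz(sg[1]*q[5]+o6);return p,M
def load():
    D=[json.loads(l) for l in open('poses.txt')]
    D.append([[1.0955,.4942,1.3461,0,1.3025,-.0955],[.2315,.5801,.2133],[-.000173,.18877,.98202,-.0006]])
    D.append([[-.22,.389,1.986,.188,.119,-1.782],[.6211,-.0695,.1696],None])
    return D
def fit():
    D=load();best=None
    for sg in((1,1),(1,-1),(-1,1),(-1,-1)):
      for o6 in(0,1.57,3.14,-1.57):
        def f(P):
            e=[]
            for q,p,w in D:
                a,M=fk(q,P,sg);e+=list((a-p)*5)
                if w: e+=list(R.from_matrix(M.T@R.from_quat([w[1],w[2],w[3],w[0]]).as_matrix()).as_rotvec())
            return np.array(e)
        s=least_squares(f,[0,.3,.4,0,.4,.3,o6])
        if best is None or s.cost<best[0]:best=(s.cost,s.x,sg)
    return best
def ik(p,M,P,sg,q0):
    def f(q):
        a,N=fk(q,P,sg);return np.r_[(a-p)*5,R.from_matrix(N.T@M).as_rotvec()]
    s=least_squares(f,q0);return s.x,s.cost
E
python3 - <<'E'
from fk import *
from h import *
b=fit();print(b)
s=r.observe();q0=s['qpos']
for t in(0,10,15,20,25,30):
  for bxx in(-217.6,-310):
    for yb in((1,0,0),(-1,0,0)):
        th=np.radians(t);y=np.array([np.cos(th),0,np.sin(th)])*yb[0]
        M=Rz_y([np.sin(th),0,-np.cos(th)],y)
        g=b2w(np.array([bxx,1,70])/1000);p=g+M[:,2]*.019
        q0c=q0.copy();q0c[5]+=-1.57*yb[0]
        for q6 in(0,):
            q,c=ik(p,M,b[1],b[2],q0c);print(t,bxx,yb[0],np.round(q,2),round(c,5))
E
```

```text
(np.float64(0.5483374105423973), array([-0.45222281,  0.9772066 ,  0.95574874,  0.49556686,  0.77826447,
        0.92988148,  1.57079787]), (1, 1))
0 -217.6 1 [-0.09  0.59  1.45  0.    1.1  -6.18] 0.0
0 -217.6 -1 [-0.09  0.59  1.45 -0.    1.1  -3.04] 0.0
0 -310 1 [-0.07  0.53  1.57 -0.    1.04 -6.16] 0.0
0 -310 -1 [-0.07  0.53  1.57 -0.    1.04 -3.02] 0.0
10 -217.6 1 [-0.05  0.51  1.65 -0.03  0.81 -6.12] 0.0
10 -217.6 -1 [-0.05  0.51  1.65 -0.03  0.81 -2.98] 0.0
10 -310 1 [-0.01  0.46  1.75 -0.05  0.75 -6.07] 0.0
10 -310 -1 [-0.01  0.46  1.75 -0.05  0.75 -2.93] 0.0
15 -217.6 1 [-0.02  0.49  1.74 -0.07  0.65 -6.06] 0.0
15 -217.6 -1 [-0.02  0.49  1.74 -0.07  0.65 -2.92] 0.0
15 -310 1 [ 0.05  0.45  1.84 -0.11  0.6  -5.95] 0.0
15 -310 -1 [ 0.05  0.45  1.84 -0.11  0.6  -2.81] 0.0
20 -217.6 1 [ 0.04  0.5   1.82 -0.17  0.49 -5.92] 0.0
20 -217.6 -1 [ 0.04  0.5   1.82 -0.17  0.49 -2.78] 0.0
20 -310 1 [ 0.18  0.46  1.92 -0.29  0.45 -5.67] 0.0
20 -310 -1 [ 0.18  0.46  1.92 -0.29  0.45 -2.53] 0.0
25 -217.6 1 [ 0.14  0.52  1.9  -0.42  0.34 -5.58] 0.0
25 -217.6 -1 [ 0.14  0.52  1.9  -0.42  0.34 -2.44] 0.0
25 -310 1 [ 0.49  0.5   1.99 -0.74  0.4  -4.95] 0.0
25 -310 -1 [ 0.49  0.5   1.99 -0.74  0.4  -1.81] 0.0
30 -217.6 1 [ 0.35  0.57  1.96 -1.06  0.3  -4.76] 0.0
30 -217.6 -1 [ 0.35  0.57  1.96 -1.06  0.3  -1.61] 0.0
30 -310 1 [-1.7   0.59  2.13 -5.29  0.64 -2.38] 0.0
30 -310 -1 [ 1.44  0.57  2.01 -0.8   0.77 -0.86] 0.0
```

```bash
cat poses.txt | cut -c1-200; python3 - <<'E'
import re
t=open('fk.py').read()
t=t.replace("a1,d1,L1,a3,d4,d6,o6=P","a1,d1,L1,a3,d4,d6,o6,yo,y5,x5,o1,o2,o3,o4,o5=P;q=np.array(q)+[o1,o2,o3,o4,o5,0]")
t=t.replace("p=p+M@[0,0,L1]","p=p+M@[0,yo,L1]").replace("p=p+M@[0,0,d6]","p=p+M@[x5,y5,d6]")
t=t.replace("def f(P):\n            e=[]","def f(P):\n            e=list(P[10:]*.05)+list(P[:6]*1e-3)")
t=t.replace("[0,.3,.4,0,.4,.3,o6]","[0,.3,.4,0,.4,.3,o6,0,0,0,0,0,0,0,0]")
open('fk.py','w').write(t)
from fk import *
b=fit();print(b[0],np.round(b[1],4),b[2])
for q,p,w in load():
    a,M=fk(q,b[1],b[2]);print(np.round((a-p)*1000,1), np.round(R.from_matrix(M.T@R.from_quat([w[1],w[2],w[3],w[0]]).as_matrix()).as_rotvec(),3) if w else '')
E
```

```text
[[-0.21447001102335836, 0.36722917293931434, 1.9066272464450391, 0.04184298791319003, 0.361803010789522, -1.6343806205680311], [0.6022636097017875, -0.06484345863631731, 0.16673288422654634], [0.24948
[[-0.22165803065042994, 0.4285485218834329, 1.9080386315671884, 0.047559802170222806, 0.298117129709459, -1.6430187979446167], [0.6138040185467211, -0.07218467467555405, 0.1397808763209889], [0.249791
[[-0.22073964012022762, 0.46752526307577535, 1.8913979366082667, 0.04996459972947292, 0.27517249100333, -1.6447651420720388], [0.6267759169697787, -0.07465924101599754, 0.12553312244266354], [0.250086
[[-0.17666126644066502, 0.4689029082076111, 1.8858221941890483, -0.029561741682827235, 0.278480686608412, -1.52959328167285], [0.6305188234654587, -0.0549301519041637, 0.12605055520702607], [0.2503529
[[-0.14649710642298058, 0.4710154396110512, 1.8806330135680913, -0.08159504944880101, 0.28267777546820955, -1.4534506755177745], [0.6331847183691169, -0.04128793550695382, 0.12607300440346542], [0.250
[[-0.1418113543127563, 0.4721962771230182, 1.8787126689293139, -0.10069103168996983, 0.28537242
[... 1606 characters left out ...]
83899016, -1.8075772966365042], [0.5529113890395574, -0.09542351084675205, 0.19815396343869787], [0.2492003
1.698959308826491e-06 [-6.000e-04  2.569e-01  5.970e-01  1.183e-01  3.847e-01  3.531e-01
  1.571e+00  5.950e-02  1.000e-04 -3.000e-04  0.000e+00 -3.000e-04
 -4.000e-04 -2.000e-04  6.000e-04] (1, 1)
[-0.  0.  0.] [-0.  0. -0.]
[-0.  0.  0.] [-0.  0. -0.]
[0. 0. 0.] [-0.  0.  0.]
[-0.  0.  0.] [-0.  0. -0.]
[-0.  0.  0.] [-0.  0. -0.]
[-0.  0.  0.] [-0.  0. -0.]
[0. 0. 0.] [-0.  0.  0.]
[-0.  0.  0.] [0. 0. 0.]
[0. 0. 0.] [0. 0. 0.]
[0. 0. 0.] [0. 0. 0.]
[0. 0. 0.] [0. 0. 0.]
[0. 0. 0.] [0. 0. 0.]
[0. 0. 0.] [0. 0. 0.]
[-0.  0.  0.] [0. 0. 0.]
[ 0. -0. -0.] [ 0.  0. -0.]
[ 0.  -0.3 -0.1]
```

```bash
cat > ikh.py <<'E'
from fk import *
from h import *
B=fit()
lo=np.array([-2.91,-.82,.22,-1.22,.12,-3.08]);hi=np.array([2.91,2.16,2.67,4.37,2.79,3.08])
def solve(p,M,q0,tries=12,seed=0):
    rng=np.random.default_rng(seed);best=None
    for i in range(tries):
        x0=np.clip(q0+(0 if i==0 else rng.normal(0,.8,6)),lo+.01,hi-.01)
        def f(q):
            a,N=fk(q,B[1],B[2]);return np.r_[(a-p)*5,R.from_matrix(N.T@M).as_rotvec()]
        s=least_squares(f,x0,bounds=(lo,hi))
        d=np.abs(s.x-q0).sum()
        if s.cost<1e-7 and (best is None or d<best[1]):best=(s.x,d)
    return best
def hM(t,sgn):
    th=np.radians(t);return Rz_y([np.sin(th),0,-np.cos(th)],np.array([np.cos(th),0,np.sin(th)])*sgn)
E
python3 - <<'E'
from ikh import *
q0=r.observe()['qpos']
for t in(5,10,15,20,25,30,35):
  for bxx in(-217.6,-310):
    for sg in(1,-1):
        M=hM(t,sg);p=b2w(np.array([bxx,1,70])/1000)+M[:,2]*.019
        b=solve(p,M,q0);print(t,bxx,sg,None if b is None else np.round(b[0],2))
E
```

```text
5 -217.6 1 [-0.2   0.58  1.78  0.    0.7  -0.01]
5 -217.6 -1 None
5 -310 1 [-0.21  0.5   2.    0.    0.56 -0.01]
5 -310 -1 None
10 -217.6 1 [-0.2   0.56  1.85  0.    0.56 -0.01]
10 -217.6 -1 None
10 -310 1 [-0.21  0.49  2.07  0.01  0.41 -0.02]
10 -310 -1 None
15 -217.6 1 [-0.2   0.55  1.92  0.01  0.41 -0.02]
15 -217.6 -1 None
15 -310 1 [-0.21  0.48  2.14  0.02  0.25 -0.03]
15 -310 -1 None
20 -217.6 1 [-0.21  0.54  2.    0.02  0.25 -0.03]
20 -217.6 -1 None
20 -310 1 None
20 -310 -1 None
25 -217.6 1 None
25 -217.6 -1 None
25 -310 1 None
25 -310 -1 None
30 -217.6 1 None
30 -217.6 -1 None
30 -310 1 None
30 -310 -1 [-0.21  0.57  2.37  3.11  0.32  0.01]
35 -217.6 1 None
35 -217.6 -1 [-0.21  0.61  2.21  3.11  0.29  0.02]
35 -310 1 None
35 -310 -1 [-0.21  0.65  2.45  3.12  0.56  0.  ]
```

```bash
python3 - <<'E'
from ikh import *
M=hM(15,1);bar=b2w(np.array([-217.6,1,70])/1000)
plan(bar-M[:,2]*.089,M)
E
```

```text
t 11.625 gap 0.0002896692092336851 F [ 1.09 -0.59 -0.22] p [ 0.5538 -0.0956  0.1987] rail [ 20.6 -41.  118.1] rows 10 rv [0.192 0.196 1.565] dp_tool [0.0561 0.0422 0.0175]
[0.0056, 0.0042, 0.0017] [0.019, 0.02, 0.156]
[0.0062, 0.0033, 0.0018] [0.019, 0.02, 0.156]
[0.0066, 0.0024, 0.0019] [0.019, 0.02, 0.156]
[0.0068, 0.0014, 0.002] [0.019, 0.02, 0.156]
[0.0069, 0.0003, 0.0021] [0.019, 0.02, 0.156]
[0.0068, -0.0007, 0.0022] [0.019, 0.02, 0.156]
[0.0066, -0.0017, 0.0024] [0.019, 0.02, 0.156]
[0.0062, -0.0027, 0.0025] [0.019, 0.02, 0.156]
[0.0057, -0.0036, 0.0027] [0.019, 0.02, 0.156]
[0.005, -0.0044, 0.0029] [0.019, 0.02, 0.156]
```

Request:
servo_tool(xyz=[[0.0055, 0.004, 0.0015], [0.006, 0.0035, 0.002], [0.0065, 0.0025, 0.002], [0.007, 0.0015, 0.002], [0.007, 0, 0.002]], rotation=[[0.019, 0.02, 0.156], [0.019, 0.02, 0.156], [0.019, 0.02, 0.156], [0.019, 0.02, 0.156], [0.019, 0.02, 0.156]], fingers=[-0.34, -0.34, -0.34, -0.34, -0.34])

```text
time_s: 12.25
ee_pos: [0.5393, -0.0709, 0.1736]
eef_rot: [0.187, 0.474, 0.86, 0.032]
ft_force: [-0.7, 0.5, 0.0]
finger_gap: 0.0301
```

Request:
servo_tool(xyz=[[0.007, -0.0005, 0.002], [0.0065, -0.0015, 0.0025], [0.006, -0.0025, 0.0025], [0.0055, -0.0035, 0.0025], [0.005, -0.0045, 0.003]], rotation=[[0.019, 0.02, 0.156], [0.019, 0.02, 0.156], [0.019, 0.02, 0.156], [0.019, 0.02, 0.156], [0.019, 0.02, 0.156]], fingers=[-0.34, -0.34, -0.34, -0.34, -0.34])

```text
time_s: 12.88
ee_pos: [0.526, -0.0444, 0.1478]
eef_rot: [0.091, 0.779, 0.615, 0.084]
ft_force: [-0.1, 0.8, -0.2]
finger_gap: 0.03
```

```bash
python3 - <<'E'
from ikh import *
st()
M=hM(15,1);bar=b2w(np.array([-217.6,1,70])/1000)
plan(bar-M[:,2]*.04,M)
for c in("wrist","top"):
    m=r.camera_model(c);p,d=r.get_image(c);cv2.imwrite(f"pics/p_{c}.png",p)
    v,u=np.nonzero(d>0);P=unproj(m,u,v,d[v,u]);Bq=(P-o)@Rb*1000
    k=(Bq[:,2]>64)&(Bq[:,2]<82)&(Bq[:,0]<-195)&(Bq[:,0]>-260)&(abs(Bq[:,1])<70)
    print(c,k.sum(),np.percentile(Bq[k],[2,10,50,90,98],axis=0).round(1) if k.any() else 0)
E
```

```text
q [-0.206  0.349  1.877  0.02   0.667  0.015] ee [ 0.526  -0.0444  0.1478] rot [0.0909 0.7791 0.6146 0.0843]
t 12.875 gap 0.030019039945681742 F [-0.05  0.79 -0.17] p [ 0.526  -0.0444  0.1478] rail [-40.5   3.9 102.9] rows 1 rv [-0.014 -0.009 -0.043] dp_tool [-0.0033 -0.0005  0.0402]
[-0.0033, -0.0005, 0.0402] [-0.014, -0.009, -0.043]
wrist 2028 [[-222.9  -31.6   69.8]
 [-222.4  -20.4   71.4]
 [-218.1   28.9   73.8]
 [-206.5   62.5   75. ]
 [-197.3   65.6   75.5]]
top 119 [[-220.6  -64.6   68.5]
 [-219.3  -62.4   69.7]
 [-211.9   46.5   73.2]
 [-198.6   61.2   76.2]
 [-195.9   63.5   77.9]]
```

View pics/p_wrist.png

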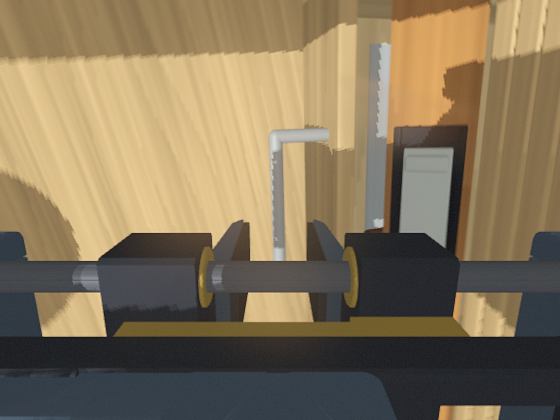

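View pics/p_top.png

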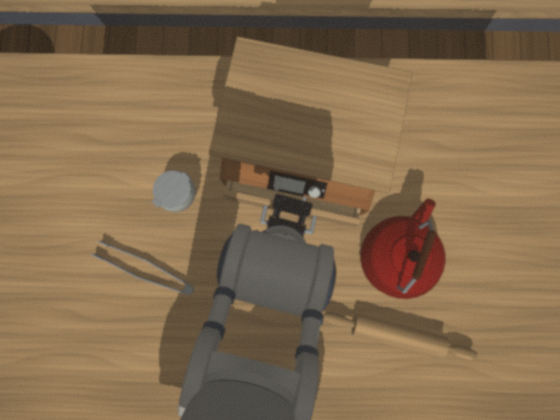

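Request:
servo_tool(xyz=[[-0.001, 0, 0.014], [-0.001, 0, 0.013], [-0.001, 0, 0.013], [0, 0, 0]], rotation=[[-0.005, -0.003, -0.015], [-0.005, -0.003, -0.014], [-0.004, -0.003, -0.014], [0, 0, 0]], fingers=[-0.34, -0.34, -0.34, -0.34])

```text
time_s: 13.48
ee_pos: [0.5366, -0.05, 0.1065]
eef_rot: [0.103, 0.759, 0.638, 0.082]
ft_force: [1.1, -0.7, -0.7]
finger_gap: 0.0301
```

```bash
python3 - <<'E'
from ikh import *
st()
M=hM(15,1);bar=b2w(np.array([-217.6,1,70])/1000)
plan(bar+M[:,2]*.011,M)
for c in("wrist",):
    m=r.camera_model(c);p,d=r.get_image(c);cv2.imwrite(f"pics/q_{c}.png",p)
E
```

```text
q [-0.204  0.431  1.908  0.002  0.539 -0.033] ee [ 0.5366 -0.05    0.1065] rot [0.1029 0.7588 0.638  0.0816]
t 13.475 gap 0.030050267491063595 F [ 1.12 -0.75 -0.68] p [ 0.5366 -0.05    0.1065] rail [-58.2   0.4  63.9] rows 2 rv [0.002 0.002 0.02 ] dp_tool [ 0.0007 -0.0017  0.0483]
[0.0004, -0.0009, 0.0242] [0.001, 0.001, 0.01]
[0.0003, -0.0008, 0.0242] [0.001, 0.001, 0.01]
```

View pics/q_wrist.png

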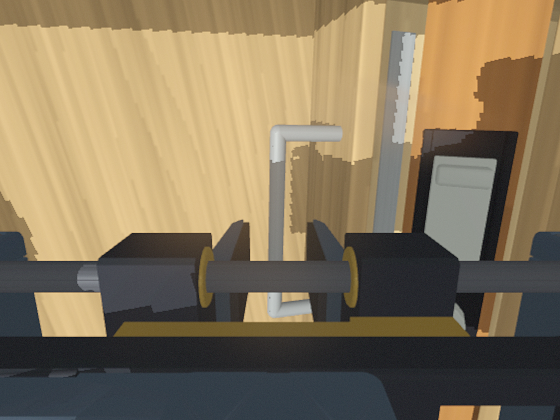

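Bar (column 277) still centred between the fingers (245, 312). Go down.

Request:
servo_tool(xyz=[[0, -0.0005, 0.012], [0, -0.0005, 0.012], [0, 0, 0.012], [0, 0, 0.011], [0, 0, 0]], rotation=[[0, 0, 0.005], [0, 0, 0.005], [0, 0, 0.005], [0, 0, 0.005], [0, 0, 0]], fingers=[-0.34, -0.34, -0.34, -0.34, -0.34])

```text
time_s: 14.15
ee_pos: [0.5492, -0.0526, 0.0586]
eef_rot: [0.103, 0.765, 0.63, 0.083]
ft_force: [-0.8, 0.2, -0.5]
finger_gap: 0.0299
```

```bash
python3 - <<'E'
from ikh import *
st()
M=hM(15,1);bar=b2w(np.array([-217.6,1,70])/1000)
plan(bar+M[:,2]*.011,M)
for c in("wrist",):
    m=r.camera_model(c);p,d=r.get_image(c);cv2.imwrite(f"pics/s_{c}.png",p)
E
```

```text
q [-0.204  0.533  1.921  0.002  0.423 -0.013] ee [ 0.5492 -0.0526  0.0586] rot [0.1027 0.7651 0.6302 0.0831]
t 14.15 gap 0.029870915337539914 F [-0.76  0.24 -0.52] p [ 0.5492 -0.0526  0.0586] rail [-79.2   0.3  18.9] rows 1 rv [0.003 0.002 0.   ] dp_tool [ 0.0007 -0.0017 -0.0012]
[0.0007, -0.0017, -0.0012] [0.003, 0.002, 0.0]
```

View pics/s_wrist.png

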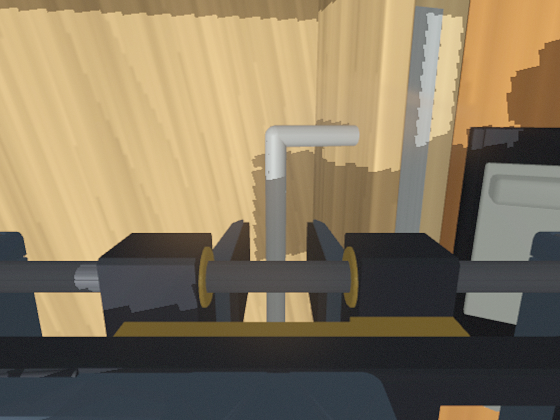

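Request:
servo_tool(xyz=[[0, -0.0015, 0], [0, 0, 0]], rotation=[[0, 0, 0], [0, 0, 0]], fingers=[-0.68, -0.68], force=8)

```text
time_s: 14.45
ee_pos: [0.5478, -0.0523, 0.0591]
eef_rot: [0.103, 0.765, 0.63, 0.083]
ft_force: [-0.1, -0.8, 0.1]
finger_gap: 0.0153
```

```bash
python3 - <<'E'
from ikh import *
st()
M=hM(15,1)
s,p,_=pose();print(w2b(p)*1000)
plan(p-.08*bx,M)
E
```

```text
q [-0.204  0.53   1.925  0.002  0.42  -0.013] ee [ 0.5478 -0.0523  0.0591] rot [0.1031 0.765  0.6303 0.0835]
[-214.19113626    0.36514816   59.13319903]
t 14.45 gap 0.0153312388231 F [-0.12 -0.81  0.08] p [ 0.5478 -0.0523  0.0591] rail [-79.9   0.4  20.2] rows 2 rv [0.004 0.002 0.001] dp_tool [-0.     -0.0772 -0.021 ]
[-0.0, -0.0386, -0.0105] [0.002, 0.001, 0.0]
[-0.0, -0.0386, -0.0104] [0.002, 0.001, 0.0]
```

Request:
servo_tool(xyz=[[0, -0.003, -0.001], [0, -0.005, -0.0015], [0, -0.01, -0.0025], [0, -0.01, -0.0025], [0, -0.01, -0.0025]], rotation=[[0, 0, 0], [0, 0, 0], [0, 0, 0], [0, 0, 0], [0, 0, 0]], fingers=[-0.68, -0.68, -0.68, -0.68, -0.68])

```text
time_s: 15.08
ee_pos: [0.5084, -0.0446, 0.06]
eef_rot: [0.105, 0.765, 0.63, 0.085]
ft_force: [2.1, -0.8, 1.5]
finger_gap: 0.0145
```

```bash
python3 - <<'E'
from ikh import *
st()
s,p,_=pose();print(w2b(p)*1000,Rb.T@s['ft_force'])
p,d=r.get_image("wrist");cv2.imwrite(f"pics/t.png",p)
E
```

```text
q [-0.205  0.497  2.023  0.003  0.351 -0.016] ee [ 0.5084 -0.0446  0.06  ] rot [0.1048 0.7647 0.6301 0.0848]
[-254.33225632    0.35678771   60.03565233] [ 2.23851675 -0.40862592  1.51217729]
```

View pics/t.png

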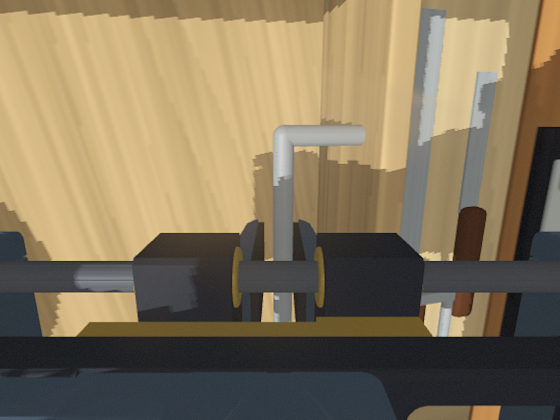

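Request:
servo_tool(xyz=[[0, -0.01, -0.003], [0, -0.01, -0.003], [0, -0.01, -0.003], [0, -0.01, -0.003], [0, -0.004, -0.001]], rotation=[[0.003, 0, 0], [0.003, 0, 0], [0.003, 0, 0], [0, 0, 0], [0, 0, 0]], fingers=[-0.68, -0.68, -0.68, -0.68, -0.68])

```text
time_s: 15.75
ee_pos: [0.4578, -0.0347, 0.0607]
eef_rot: [0.1, 0.765, 0.631, 0.081]
ft_force: [1.6, -0.4, -0.3]
finger_gap: 0.0149
```

```bash
python3 - <<'E'
from ikh import *
st()
s,p,_=pose();print(w2b(p)*1000,Rb.T@s['ft_force'])
E
```

```text
q [-0.207  0.461  2.132  0.005  0.291 -0.019] ee [ 0.4578 -0.0347  0.0607] rot [0.0998 0.7654 0.6307 0.0807]
[-305.98723373    0.40978538   60.65057732] [ 1.62247156 -0.05878182 -0.25863313]
```

Request:
servo_tool(xyz=[[0, -0.0015, -0.0004]], rotation=[[0, 0, 0]], fingers=[-0.68])

```text
time_s: 15.88
ee_pos: [0.456, -0.0344, 0.0607]
eef_rot: [0.1, 0.765, 0.631, 0.081]
ft_force: [1.5, -0.7, -0.2]
finger_gap: 0.0145
```

```bash
python3 - <<'E'
from ikh import *
s,p,_=pose();print(w2b(p)*1000,Rb.T@s['ft_force'])
E
```

```text
[-307.77433431    0.41330838   60.6602843 ] [ 1.63064739 -0.35344119 -0.21087924]
```

Request:
servo_tool(xyz=[[0, -0.001, -0.0003]], rotation=[[0, 0, 0]], fingers=[-0.68])

```text
time_s: 16.0
ee_pos: [0.4551, -0.0342, 0.0607]
eef_rot: [0.1, 0.765, 0.631, 0.081]
ft_force: [2.0, -1.4, -0.5]
finger_gap: 0.0147
```

```bash
python3 - <<'E'
from ikh import *
s,p,_=pose();print(w2b(p)*1000,Rb.T@s['ft_force'])
m=r.camera_model("side");p,d=r.get_image("side")
v,u=np.nonzero(d>0);P=unproj(m,u,v,d[v,u]);B_=(P-o)@Rb*1000
k=(B_[:,2]>66)&(B_[:,2]<82)&(B_[:,0]<-285)&(B_[:,0]>-330)&(abs(B_[:,1])<50)
print(k.sum(),np.percentile(B_[k],[2,10,50,90,98],axis=0).round(1) if k.any() else '')
cv2.imwrite("pics/u.png",p)
E
```

```text
[-308.70537572    0.41294273   60.70492516] [ 2.25157644 -1.00926114 -0.47801581]
48 [[-323.4   17.    69.8]
 [-312.8   18.5   71. ]
 [-308.2   32.1   73.9]
 [-304.9   45.7   76.2]
 [-304.3   48.9   76.9]]
```

View pics/u.png

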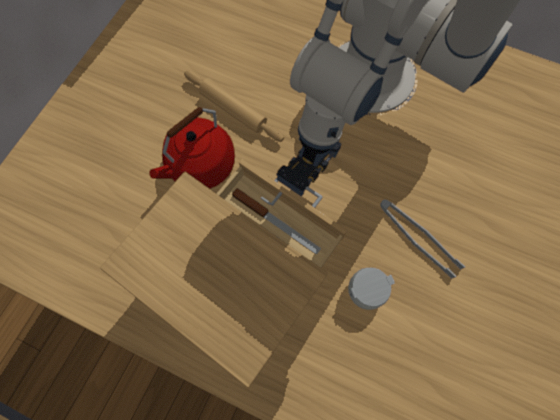

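Request:
servo_tool(xyz=[[0, -0.001, -0.0003]], rotation=[[0, 0, 0]], fingers=[-0.68])

```text
time_s: 16.18
ee_pos: [0.4542, -0.034, 0.0607]
eef_rot: [0.1, 0.765, 0.631, 0.081]
ft_force: [1.4, 0.6, -0.3]
finger_gap: 0.0149
```

Request:
servo_tool(xyz=[[0, -0.0008, -0.0002]], rotation=[[0, 0, 0]], fingers=[-0.68])

```text
time_s: 16.3
ee_pos: [0.4535, -0.0339, 0.0607]
eef_rot: [0.1, 0.765, 0.631, 0.081]
ft_force: [1.8, -0.0, 0.2]
finger_gap: 0.0146
```

Request:
servo_tool(xyz=[[0, -0.0008, -0.0002]], rotation=[[0, 0, 0]], fingers=[-0.68])

```text
time_s: 16.42
ee_pos: [0.4528, -0.0337, 0.0607]
eef_rot: [0.1, 0.765, 0.631, 0.081]
ft_force: [1.4, 0.0, 0.5]
finger_gap: 0.015
```

Request:
servo_tool(xyz=[[0, -0.0008, -0.0002]], rotation=[[0, 0, 0]], fingers=[-0.68])

```text
time_s: 16.55
ee_pos: [0.4526, -0.0337, 0.0609]
eef_rot: [0.101, 0.765, 0.631, 0.081]
ft_force: [6.0, -1.6, -2.1]
finger_gap: 0.0146
```

Request:
servo_tool(xyz=[[0, -0.0007, -0.0002]], rotation=[[0, 0, 0]], fingers=[-0.68])

```text
time_s: 16.68
ee_pos: [0.4526, -0.0337, 0.0611]
eef_rot: [0.101, 0.765, 0.631, 0.082]
ft_force: [5.3, -0.3, -1.6]
finger_gap: 0.0148
```

Request:
servo_tool(xyz=[[0, 0.001, 0], [0, 0.001, 0], [0, 0, -0.01], [0, 0, -0.02], [0, 0, -0.03]], rotation=[[0, 0, 0], [0, 0, 0], [0, 0, 0], [0, 0, 0], [0, 0, 0]], fingers=[-0.34, -0.34, -0.34, -0.34, -0.34])

```text
time_s: 17.3
ee_pos: [0.4363, -0.0304, 0.12]
eef_rot: [0.098, 0.766, 0.631, 0.079]
ft_force: [0.2, -0.5, 0.3]
finger_gap: 0.03
```

Request:
servo_tool(xyz=[[0, 0, -0.04], [0, 0, -0.04], [0, 0, 0]], rotation=[[0, 0, 0], [0, 0, 0], [0, 0, 0]], fingers=[-0.34, -0.34, -0.34])

```text
time_s: 17.68
ee_pos: [0.4147, -0.026, 0.2029]
eef_rot: [0.099, 0.765, 0.631, 0.08]
ft_force: [-0.5, -0.3, -0.6]
finger_gap: 0.0301
```

```bash
python3 - <<'E'
from ikh import *
st();s,_,_=pose();print(s['ft_force'])
for c in("wrist","side","top"):
    m=r.camera_model(c);p,d=r.get_image(c);cv2.imwrite(f"pics/v_{c}.png",p)
    v,u=np.nonzero(d>0);P=unproj(m,u,v,d[v,u]);B_=(P-o)@Rb*1000
    k=(B_[:,2]>66)&(B_[:,2]<80)&(B_[:,0]<-290)&(B_[:,0]>-330)&(abs(B_[:,1])<55)
    print(c,k.sum(),np.percentile(B_[k],[2,10,50,90,98],axis=0).round(1) if k.any() else '')
E
```

```text
q [-2.080e-01  1.030e-01  2.036e+00  2.000e-03  7.470e-01 -1.700e-02] ee [ 0.4147 -0.026   0.2029] rot [0.0992 0.7654 0.6307 0.0802]
[-0.47790607 -0.32625504 -0.57878535]
wrist 1257 [[-316.9  -54.2   70.1]
 [-316.5  -47.5   71.3]
 [-313.     2.3   73.6]
 [-308.5   45.2   74.9]
 [-298.6   53.1   75.5]]
side 160 [[-316.5  -53.7   68.7]
 [-314.8  -43.6   71.2]
 [-310.2    1.5   74.2]
 [-306.9   44.6   77.2]
 [-305.5   53.2   78.5]]
top 21 [[-314.6  -54.4   69.2]
 [-314.3  -53.6   70.6]
 [-309.8   50.    73.7]
 [-305.1   54.4   74.9]
 [-294.3   54.6   76.4]]
```

View pics/v_wrist.png

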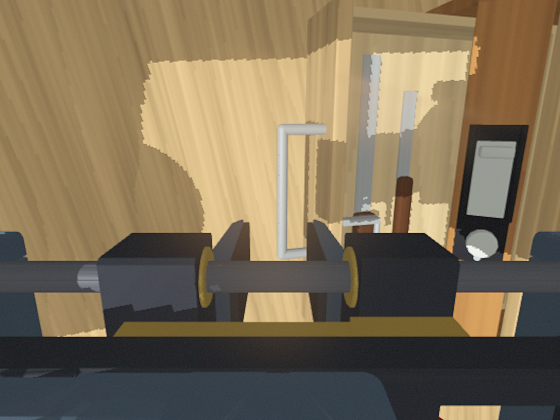

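View pics/v_top.png

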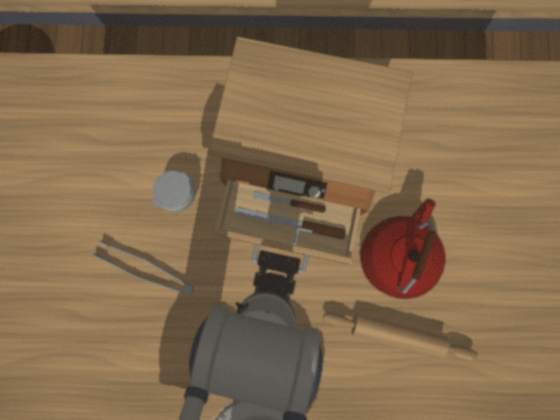

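View pics/v_side.png

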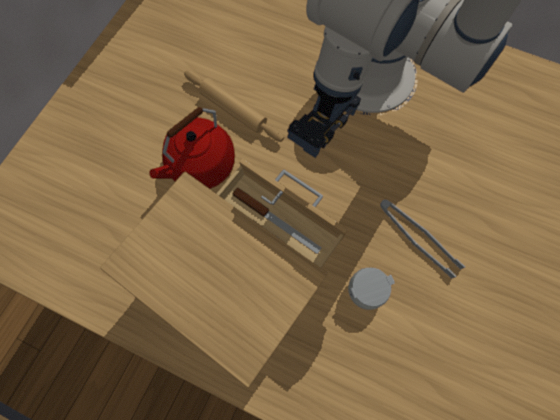

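```bash
python3 - <<'E'
from h import *
for c in("wrist","top"):
    m=r.camera_model(c);p,d=r.get_image(c)
    v,u=np.nonzero(d>0);P=unproj(m,u,v,d[v,u]);B=(P-o)@Rb*1000
    q=B-np.array([-140,0,95]);h=-q[:,0]*s4+q[:,2]*c4;s=q[:,0]*c4+q[:,2]*s4
    k=(s>10)&(s<42)&(h>16)&(h<32)
    a=k&(B[:,1]<-20)&(B[:,1]>-65);b=k&(B[:,1]>0)&(B[:,1]<65)
    for n,x in(('button',a),('lug',b)):print(c,n,x.sum(),np.percentile(B[x,1],[5,50,95]).round(1),'h',np.median(h[x]).round(1)) if x.sum() else print(c,n,0)
s=r.observe();print(s['time_s'],s['ft_force'],s['qd'].round(4))
E
```

```text
wrist button 710 [-53.4 -42.6 -32.2] h 22.9
wrist lug 449 [37.9 42.6 47.1] h 26.5
top button 96 [-55.8 -45.6 -35.2] h 21.2
top lug 49 [35.6 39.8 44.4] h 24.9
17.925 [ 0.83286205 -0.51477076 -0.13101614] [-0.0012  0.0072 -0.0035 -0.0031  0.0019 -0.0001]
```

```bash
python3 - <<'E'
from h import *
r.finish_job();print(r.observe()['time_s'])
E
```

```text
the job is handed in; nothing more can be done
the job is handed in; nothing more can be done
```

The drawer is out at its stop, and I handed the job in at about 17.9 s of the 56 s allowed. `finish_job` gives no verdict, so what follows is from my own checks.

**What I did**
1. **Tab:** I slid it aside with the shut fingers until it met its stop. Two steps too many at the stop raised the force there to about 28 N, against the 45 N limit.
2. **Button:** I pressed it until the catch let go; the force was about 10 N at its highest. The drawer sprang about 38 mm out.
3. **Drawer:** I hooked the handle with the fingers half shut around the bar and drew it out at about 2 N. It stopped with about 6 N on the handle, and I then backed the gripper clear.

**Last checks**
- **Drawer:** the handle bar's axis measures 310–312 mm in front of the bin's centre, where 310 mm is the stop. The drawer no longer moved when pulled, so it is at its 130 mm stop.
- **Tab:** the lug is 85 mm from the button, up from 66 mm when locked, so the tab is about 19–20 mm aside.
- **Button:** its cap is 21–23 mm above the rail, where 22 mm is fully up.
- **Robot:** no contact force beyond sensor noise, and the gripper is clear of everything.
- **Bystanders:** they look unmoved in the pictures; I did not measure them.

**What disagreed**
- The wrist and top cameras differed by 3–5 mm in position along the rail, within what the moves allowed for.
- The planned 40° lean put joint 5 at its lower limit: it read 0.119 rad against a stated limit of 0.12. I backed off straight away and used 29° at the rail and 15° at the handle. I could not tell whether that reading counts as passing the range.

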